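# Fit the driver modules and latch the bail

### The job

Swing the tray's hold-down bail up and right back past upright, clear of the sockets, then plug every driver module standing on the bench fully home into a socket of its own (any socket). Then swing the bail down over them until its tongue rests in the catch, and let go; leave the other things on the bench alone.

Things in the scene. Friction and masses are not known exactly. Their poses are not given: they have to be found in the camera images.
- tray: gear tray fixed to the bench: grey pan 146 (x) x 360 (y) x 12 mm with a black socket strip 72 x 300 mm, top 30 mm up. Origin at bench level under the pan's middle; x to the rear (hinge side), y along the sockets, z up. Two steel ears 82 mm high at the rear ends (y +-163) carry the hinge; catch: steel fork at x -56, y 0, 22 mm wide, 78 mm high, slot 14 mm wide, slot floor 65 mm up
- bail (a joint): hold-down bail angle, rad: 0 = closed, flat, its tongue resting in the catch fork; grows as the knob end swings up and back over the rear; 1.57 upright, stop at 2.3. Stiff hinge: it stays where left (about 0.14 N m to move, plus its 110 g weight). Starts at 0.15 to 0.55, in the way of the sockets
- bail_hinge (a point): middle of the hinge axis, which runs along tray y, 70 mm above the bench, at tray x +60 mm. The bail is an aluminium frame: side arms at tray y +-154 mm, a flat strap 24 mm wide across above the sockets (70 mm from the hinge; closed, its underside is 3.5 mm over fully seated modules) and a 10 mm wide tongue from the strap's middle to the knob
- bail_knob (a point): middle of the black block knob at the bail's free end: 20 mm (tray x) x 12 mm (tray y) x 28 mm high when closed. Closed, it lies 145 mm in front of the hinge axis (tray -x) and 10 mm above it. It can be pinched across its 12 mm from above and led round in an arc about the hinge, turning between the fingers
- socket1 (a point): centre of the mouth of socket 1, 30 mm above the bench, at tray x -10 mm, y -118 mm: an oblong hole 46 mm along tray x by 36 mm along tray y, 17 mm deep, mouth chamfered 2 mm, outlined by a thin bright rim
- socket2 (a point): centre of the mouth of socket 2, 30 mm above the bench, at tray x -10 mm, y -48 mm: an oblong hole 46 mm along tray x by 36 mm along tray y, 17 mm deep, mouth chamfered 2 mm, outlined by a thin bright rim
- socket3 (a point): centre of the mouth of socket 3, 30 mm above the bench, at tray x -10 mm, y 48 mm: an oblong hole 46 mm along tray x by 36 mm along tray y, 17 mm deep, mouth chamfered 2 mm, outlined by a thin bright rim
- socket4 (a point): centre of the mouth of socket 4, 30 mm above the bench, at tray x -10 mm, y 118 mm: an oblong hole 46 mm along tray x by 36 mm along tray y, 17 mm deep, mouth chamfered 2 mm, outlined by a thin bright rim
- mod1_mid (a point): centre of a loose driver module, 180 g +-30%, heavy at the foot, upright on its plug (None if absent; all alike): metal block 54 (its x) x 44 (its y) x 32 mm high over a white plug 44 x 34 x 14 mm high, 46 mm in all. Point half-way up, 23 mm below the top; z up. Fits any socket with its x along tray x, either way round; fully home, the block sits on the strip and this point is 39 mm above the bench
- mod2_mid (a point): centre of a loose driver module, 180 g +-30%, heavy at the foot, upright on its plug (None if absent; all alike): metal block 54 (its x) x 44 (its y) x 32 mm high over a white plug 44 x 34 x 14 mm high, 46 mm in all. Point half-way up, 23 mm below the top; z up. Fits any socket with its x along tray x, either way round; fully home, the block sits on the strip and this point is 39 mm above the bench
- mod3_mid (a point): centre of a loose driver module, 180 g +-30%, heavy at the foot, upright on its plug (None if absent; all alike): metal block 54 (its x) x 44 (its y) x 32 mm high over a white plug 44 x 34 x 14 mm high, 46 mm in all. Point half-way up, 23 mm below the top; z up. Fits any socket with its x along tray x, either way round; fully home, the block sits on the strip and this point is 39 mm above the bench
- mod4_mid (a point): centre of a loose driver module, 180 g +-30%, heavy at the foot, upright on its plug (None if absent; all alike): metal block 54 (its x) x 44 (its y) x 32 mm high over a white plug 44 x 34 x 14 mm high, 46 mm in all. Point half-way up, 23 mm below the top; z up. Fits any socket with its x along tray x, either way round; fully home, the block sits on the strip and this point is 39 mm above the bench
- downlight: flat round white downlight 110 mm across, lying on the bench; not to be disturbed
- connectors: clear tray 80 x 80 x 30 mm of small red wire connectors; not to be disturbed
- driver: screwdriver lying on the bench; not to be disturbed
- boxes: two stacked grey steel junction boxes, about 100 x 160 x 78 mm; not to be disturbed
Mind the look-alikes: they are no part of the job. What is shaped like the part that bears mod2_mid but yellow is not meant.

How it is judged:
By the outcome, as a careful person would: the job done as asked, in the order asked, and still so for the second after the job is handed in, with the robot touching nothing.
Of mod1, mod2, mod3, mod4 only 3 to 4 are there at a start; the rules pass over those that are not, and their reading is None.
At some moment in a run one of mod1, mod2, mod3, mod4 may be knocked a few centimetres aside while the robot is not near it.
It also fails if it takes over 210 s, if anything falls off the work surface, if the arm or the gripper's body presses on something with over 40 N, if the wrist force passes 120 N, or if a joint passes its speed limit or range.

### The arm

A 6-joint arm with a two-finger parallel gripper is mounted at the origin on the work surface. World frame = base frame: x ahead of the robot, y to its left, z up, the work surface at z = 0. Lengths are in m, angles in degrees, forces in N, time in s.
With the tool pointing down it reaches from about 0.25 to 0.85 m from the base axis. Payload 12.5 kg.
Tool frame: the origin (TCP) lies between the finger pads; the fingertips stand 14 mm ahead of it and the grasp point (between the pads) lies 5 mm behind it; y points along the fingers, z is the direction in which the jaws open and shut, and the axes are right-handed (so a half turn about y gives the same grasp; the last joint's range is limited). The gripper opens to 93 mm and grips with 3 to 60 N. Pads are 15 mm wide; open, the fingers measure 128 mm over their backs; the gripper's body (75 mm by 188 mm) begins 65 mm behind the grasp point.
Start: joints at [65.627, 20.094, 94.641, -0, 65.266, -4.847], TCP at [0.184, 0.518, 0.233] pointing down, gripper open.
Joint ranges: [-157.81, 157.81], [-45, 120.19], [0.68, 151.7], [-89.99, 269.99], [4.06, 180], [-164.3, 164.3]. Speed limits (degrees/s): [127.2, 127.2, 159.86, 180, 180, 180].

### API

Orientations are given as [roll, pitch, yaw] about the fixed x, y, z axes, in that order (R = Rz(yaw) Ry(pitch) Rx(roll)).
In Python, from workcell import status, optics, manip gives the robot as it stands.
- The arm moves only by the shell command python3 -m inch 'ROWS'. ROWS is JSON, a list that holds one entry, the list of rows, each a list of 7 numbers: the shift along the tool's x, y, z in mm, then the turn, a rotation vector about the tool's x, y, z in rad, then the finger opening in mm, from 0 to 93. A call has 1 to 8 rows; each row shifts and turns the pose as measured when the row begins, along the tool's axes as they then stand; what a row does not reach is not made up. A row lasts 1/12 s, in which the tool goes at most 41.7 mm and 7.16 degrees, less where a joint would pass 70% of its speed; a pose out of reach is approached as far as the arm can. A call with a gripper value outside its range is refused whole. The fingers move at their own pace and stop on an object; the grip force is fixed at half the most. Time passes only in rows, so rows that do not move let the fingers close. It gives the time, the measured TCP pose, the force and the opening at its end, in the units of the state.
- status.sense(): the state, without advancing time (a new reading comes with each control period).
- optics.read_camera(name): name is "scene" or "top" or "wrist"; returns (picture, depth): 420x560x3 uint8, blue, green, red; 420x560 float32, m along the optical axis (not along the pixel's ray), 0 where there is no reading.
- optics.get_calibration(name): a dict with "intrinsics" (3x3 intrinsics, pixels), "R" (3x3) and "t" (3): a world point X has camera coordinates R X + t. Camera axes: x right, y down, z forward; pixel columns grow to the right and rows downward; lengths in m; the calibration is good to about 2 mm. A picture is of the moment at which its call begins: read the wrist's pose just before it. get_calibration takes no time and is no camera call; for the wrist camera it gives the pose at the moment of the call.
- manip.hand_in(): hands the job in, once; it reports no verdict.
Trained networks look in the newest picture that a camera, given by its name, has taken for a name from the list of things; names that differ only in an ending like _2 or _b are one class to them, and where a whole thing is asked for, a point or a joint stands for the part that bears it (a point fixed in the world has none). Each returns a list of dicts, best first, with "conf" (0 to 1); they miss things now and then, are a little off and sometimes report something else, mostly with a low value. They report only what shows in the picture. A call takes as long as a camera call. They do not tell look-alikes from the thing itself.
- optics.cut_out(camera, label): "region" (420x560 bool, what is visible of it) and "extent" ([centre column, centre row, width, height] in pixels, round what is visible of it).
The state is a dict: "clock": time; "joint_pos": joint angles; "joint_vel": joint speeds; "effort": joint torques, N m; "position": TCP position; "tool_rot": TCP orientation; "force": force on the tool from outside, world axes, zero at the start; "wrist_torque": the same for the moment, N m; "gripper_width": finger opening in m.
Only numpy, scipy, OpenCV 4.12 (cv2) and the standard library are available. Lean on these libraries where they do the work, as an engineer would, in place of code of your own. Each camera call takes 0.05 s, during which the arm holds its last target.

## Working session

There is one attempt and no reset: what is moved stays moved. The work goes in short steps, Python scripts to look and compute and a shell command to move; the robot and the scene stay as the last step left them, time stands still between calls to the robot, and variables do not carry over. Pictures are saved under pics/ and viewed, and the job is handed in when it is done.

```bash
ls; mkdir -p pics
python3 - <<'E'
from workcell import status, optics
import cv2
print(status.sense())
for n in ["scene","top","wrist"]:
    p,d=optics.read_camera(n); cv2.imwrite(f"pics/a_{n}.png",p)
    c=optics.get_calibration(n); print(n,c)
E
```

```text
pics
{'clock': 0.0, 'joint_pos': array([ 6.56258611e+01,  2.01244342e+01,  9.46769371e+01, -1.02202673e-03,
        6.52656196e+01, -4.84870447e+00]), 'joint_vel': array([ 0.05123263, -0.02587946, -0.02155115, -0.06234031,  0.05827077,
        0.00152962]), 'effort': array([ 1.24530427e-03, -4.97319603e+01, -2.85262370e+01,  6.99438108e-02,
        2.56857852e-02, -1.31468705e-04]), 'position': array([0.18368072, 0.51807232, 0.23210058]), 'tool_rot': array([-9.00668296e+01,  4.73795595e-03, -1.95250090e+01]), 'force': array([-0.22125093, -0.19552655, -0.52019243]), 'wrist_torque': array([ 0.03331284, -0.03470834, -0.02767986]), 'gripper_width': 0.09319388284276629}
scene {'intrinsics': array([[406.41048601,   0.        , 282.82453   ],
       [  0.        , 406.41048601, 201.26575119],
       [  0.        ,   0.        ,   1.        ]]), 'R': array([[ 0.3992412 ,  0.91674396,  0.01367382],
       [ 0.56590357, -0.23466162, -0.79037148],
       [-0.72135956,  0.32328692, -0.61247526]]), 't': array([-0.19316277, -0.23987684,  1.74344436])}
top {'intrinsics': array([[417.16856435,   0.        , 278.64758954],
       [  0.        , 417.16856435, 207.19627894],
       [  0.        ,   0.        ,   1.        ]]), 'R': array([[ 0.12193675, -0.99253225,  0.00334055],
       [-0.96869893, -0.11974059, -0.21745017],
       [ 0.21622631,  0.02327918, -0.97606571]]), 't': array([-0.06318886,  0.53921086,  1.19148021])}
wrist {'intrinsics': array([[334.12249526,   0.        , 282.65726336],
       [  0.        , 334.12249526, 208.04914413],
       [  0.        ,   0.        ,   1.        ]]), 'R': array([[ 3.34941048e-01,  9.42239078e-01,  1.22274986e-04],
       [ 9.12978277e-01, -3.24571692e-01,  2.47232448e-01],
       [ 2.32991761e-01, -8.26966608e-02, -9.68956192e-01]]), 't': array([-0.55154864, -0.02846208,  0.38878614])}
```

View pics/a_scene.png

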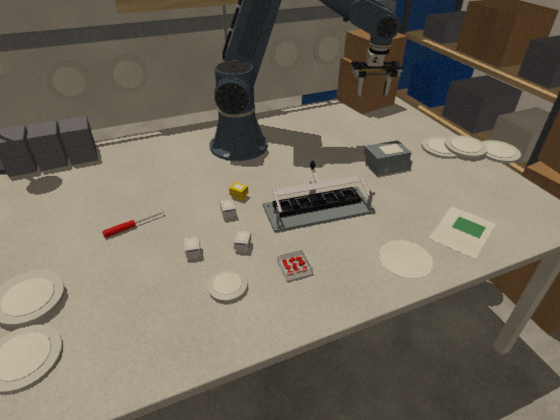

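View pics/a_top.png

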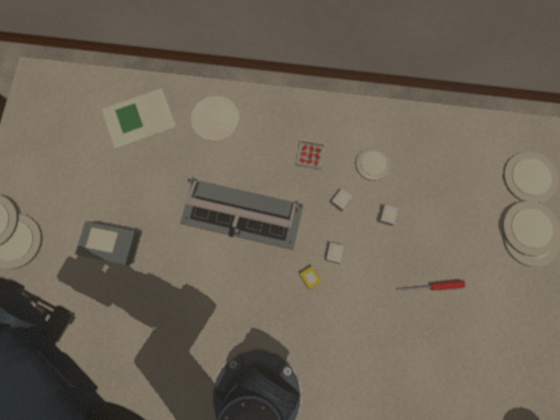

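View pics/a_wrist.png

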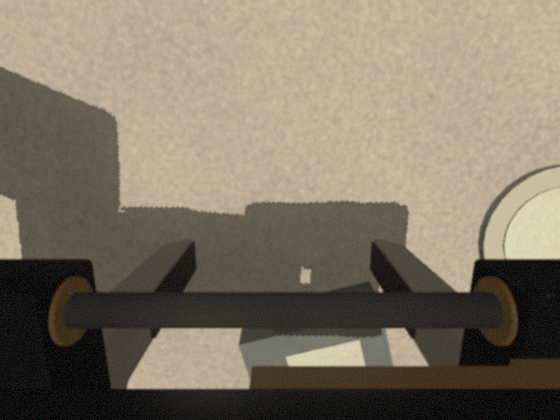

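```bash
cat > h.py <<'E'
import numpy as np, cv2
from workcell import status, optics
from scipy.spatial.transform import Rotation as Rn
def unproj(cal,uv,z=None,depth=None):
    K,R,t=np.array(cal['intrinsics']),np.array(cal['R']),np.array(cal['t'])
    uv=np.atleast_2d(uv).astype(float)
    r=np.c_[uv,np.ones(len(uv))]@np.linalg.inv(K).T
    if depth is not None: return (r*np.asarray(depth)[:,None]-t)@R
    C=-R.T@t; d=r@R
    return C+d*((z-C[2])/d[:,2])[:,None]
def cloud(cal,depth):
    v,u=np.mgrid[:420,:560]
    P=unproj(cal,np.c_[u.ravel(),v.ravel()],depth=depth.ravel()).reshape(420,560,3)
    P[depth<=0]=np.nan
    return P
def proj(cal,X):
    K,R,t=np.array(cal['intrinsics']),np.array(cal['R']),np.array(cal['t'])
    p=(np.atleast_2d(X)@R.T+t)@K.T
    return p[:,:2]/p[:,2:]
def tool():
    s=status.sense(); return np.array(s['position']),Rn.from_euler('xyz',s['tool_rot'],degrees=True).as_matrix(),s
def go(target,yaw=None,down=True,R=None):
    """print total shift in tool axes (mm) and rotvec(rad) to target; yaw = world angle of tool z (jaw axis), fingers down"""
    p,T,s=tool()
    if R is None:
        if yaw is not None:
            a=np.deg2rad(yaw)
            c=[]
            for k in (0,np.pi):
                z=np.array([np.cos(a+k),np.sin(a+k),0]);y=np.array([0,0,-1.]);x=np.cross(y,z)
                c.append(np.c_[x,y,z])
            R=min(c,key=lambda M:np.linalg.norm(Rn.from_matrix(T.T@M).as_rotvec()))
        else: R=T
    print("pos mm",np.round(p*1000,1),"jaw yaw",np.round(np.rad2deg(np.arctan2(T[1,2],T[0,2])),1),"F",np.round(s['force'],1),"w",round(s['gripper_width']*1000,1),"t",round(s['clock'],2))
    print(" shift now-tool",np.round(T.T@(np.array(target)-p)*1000,1)," in final tool",np.round(R.T@(np.array(target)-p)*1000,1)," rotvec",np.round(Rn.from_matrix(T.T@R).as_rotvec(),3))
E
python3 - <<'E'
from h import *
p,d=optics.read_camera("top");cal=optics.get_calibration("top")
cv2.imwrite("pics/b_top.png",cv2.resize(p[130:310,170:440],None,fx=2.9,fy=2.9,interpolation=cv2.INTER_CUBIC))
P=cloud(cal,d)
for l in ["mod1_mid","tray","bail","bail_knob","connectors","downlight","driver"]:
    for r in optics.cut_out("top",l):
        m=r["region"]; Q=P[m]; Q=Q[~np.isnan(Q[:,0])]
        print(l,round(r["conf"],2),np.round(r["extent"]),np.round(np.median(Q,0),3),np.round(np.percentile(Q[:,2],[5,95]),3),m.sum(), p[m].mean(0).round())
T,R,s=tool(); print(R.round(2))
E
```

```text
mod1_mid 0.44 [343. 200.  20.  18.] [ 0.592 -0.183  0.045] [0.029 0.05 ] 236 [114. 128. 138.]
tray 0.98 [241. 217. 119.  70.] [0.508 0.113 0.014] [0.008 0.097] 5357 [75. 82. 86.]
bail 0.69 [242. 210. 111.  58.] [0.505 0.119 0.094] [0.075 0.113] 1003 [ 97. 106. 118.]
bail_knob 0.94 [240. 212. 109.  56.] [0.506 0.122 0.094] [0.029 0.112] 1097 [ 96. 105. 116.]
connectors 0.43 [240. 212. 107.  58.] [0.504 0.12  0.094] [0.088 0.115] 839 [ 99. 108. 119.]
downlight 0.83 [375. 165.  35.  35.] [ 0.729 -0.274  0.02 ] [0.014 0.025] 888 [114. 133. 142.]
driver 0.55 [447. 284.  36.  14.] [ 0.376 -0.524  0.023] [0.016 0.028] 267 [ 46.  54. 122.]
[[ 0.94 -0.    0.33]
 [-0.33 -0.    0.94]
 [ 0.   -1.   -0.  ]]
```

View pics/b_top.png

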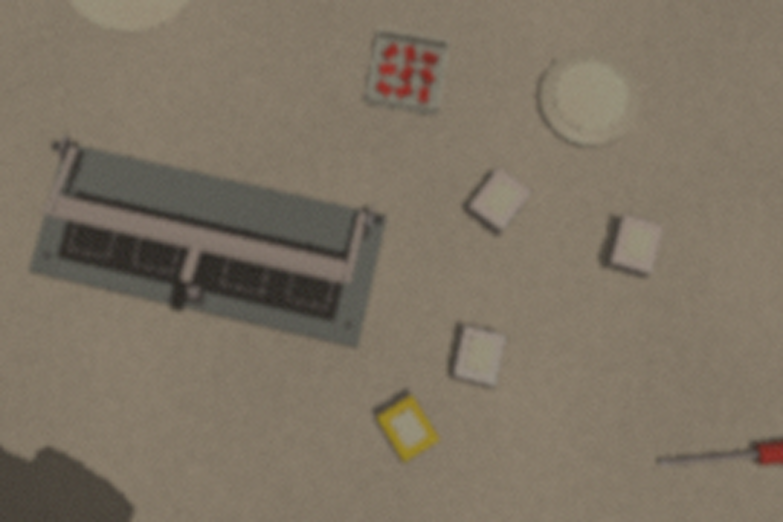

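Run:
```python
from h import *
cal=optics.get_calibration("top")
z=lambda x,y:(170+x/2.9,130+y/2.9)
Q=unproj(cal,[z(30,270),z(357,347),z(385,215)],z=.012);print(Q.round(3))
f=(Q[0]-Q[1]);yaw=np.degrees(np.arctan2(-f[0],f[1]));print("tray yaw",yaw, np.linalg.norm(f),np.linalg.norm(Q[2]-Q[1]))
c=(Q[0]+Q[2])/2;print("centre",c)
for n,uv in dict(A=(502,196),B=(637,243),C=(479,354),Y=(409,427)).items(): print(n,unproj(cal,[z(*uv)],z=.046).round(3))
w=optics.get_calibration("wrist");p,T,s=tool()
R,t=np.array(w['R']),np.array(w['t']);C=-R.T@t
print("cam in tool",T.T@(C-p),"cam axes in tool",(T.T@R.T).round(3))
d=np.deg2rad(yaw);go(c+[-.25,0,.3])
```

```text
[[ 0.466  0.299  0.012]
 [ 0.427 -0.056  0.012]
 [ 0.572 -0.069  0.012]]
tray yaw -6.269151766257054 0.35697884831634963 0.14570123233502894
centre [0.51929692 0.11511024 0.012     ]
A [[ 0.6   -0.188  0.046]]
B [[ 0.567 -0.332  0.046]]
C [[ 0.431 -0.179  0.046]]
Y [[ 0.349 -0.116  0.046]]
cam in tool [-0.06809063 -0.15158707  0.00166383] cam axes in tool [[ 0.001  0.969  0.247]
 [-0.001 -0.247  0.969]
 [ 1.    -0.001  0.001]]
pos mm [183.8 518.3 232.6] jaw yaw 70.5 F [ 0.   0.8 -1.1] w 92.9 t 0.55
 shift now-tool [ 215.4  -79.3 -351.5]  in final tool [ 215.4  -79.3 -351.5]  rotvec [0. 0. 0.]
```

Run:
```python
from h import *
go([.58,.10,.33],yaw=83.7)
```

```text
pos mm [183.8 518.3 232.6] jaw yaw 70.5 F [ 0.   0.8 -1.1] w 92.9 t 0.55
 shift now-tool [ 513.2  -97.4 -261.9]  in final tool [ 439.7  -97.4 -372.3]  rotvec [ 0.    -0.231 -0.   ]
```

```bash
python3 -m inch '[[[0,-30,0,0,-0.115,0,93],[0,-30,0,0,-0.115,0,93],[24,-6,-20,0,0,0,93],[24,-6,-20,0,0,0,93],[24,-6,-20,0,0,0,93],[24,-6,-20,0,0,0,93],[24,-6,-20,0,0,0,93],[24,-6,-20,0,0,0,93]]]'; python3 -m inch '[[[28,0,-24,0,0,0,93],[28,0,-24,0,0,0,93],[28,0,-24,0,0,0,93],[28,0,-24,0,0,0,93],[28,0,-24,0,0,0,93],[28,0,-24,0,0,0,93],[28,0,-24,0,0,0,93],[28,0,-24,0,0,0,93]]]'
python3 - <<'E'
from h import *
go([.58,.10,.33],yaw=83.7)
E
```

```text
clock: 1.22
position: [0.316, 0.3818, 0.3317]
tool_rot: [-90.1, 0.0, -5.2]
force: [0.7, 0.5, -0.2]
gripper_width: 0.0933
clock: 1.88
position: [0.5297, 0.1589, 0.3353]
tool_rot: [-89.9, -0.2, -5.1]
force: [0.8, 1.1, -0.4]
gripper_width: 0.0932
pos mm [529.7 158.9 335.3] jaw yaw 84.9 F [ 0.8  1.1 -0.4] w 93.2 t 1.88
 shift now-tool [ 55.3   5.4 -54.2]  in final tool [ 56.5   5.3 -53. ]  rotvec [-0.002  0.021  0.004]
```

```bash
python3 -m inch '[[[28,2,-27,0,0,0,93],[28,2,-27,0,0.02,0,93],[0,0,0,0,0,0,93],[0,0,0,0,0,0,93]]]'
python3 - <<'E'
from h import *
go([.58,.10,.33],yaw=83.7)
cal=optics.get_calibration("wrist");p,d=optics.read_camera("wrist");cv2.imwrite("pics/c_w.png",cv2.resize(p,None,fx=1.4,fy=1.4))
np.savez("c.npz",p=p,d=d,K=cal['intrinsics'],R=cal['R'],t=cal['t'])
P=cloud(cal,d)
for l in ["mod1_mid","tray","bail","bail_knob"]:
    for r in optics.cut_out("wrist",l):
        m=r["region"]; Q=P[m]; Q=Q[~np.isnan(Q[:,0])]
        print(l,round(r["conf"],2),np.round(r["extent"]),np.round(np.median(Q,0),3),np.round(np.percentile(Q[:,2],[5,95]),3),m.sum(), p[m].mean(0).round())
E
```

```text
clock: 2.22
position: [0.5864, 0.0909, 0.3303]
tool_rot: [-89.9, -0.2, -6.7]
force: [-0.4, -0.3, 0.1]
gripper_width: 0.0931
pos mm [586.4  90.9 330.3] jaw yaw 83.3 F [-0.4 -0.3  0.1] w 93.1 t 2.22
 shift now-tool [-7.4  0.3  8.3]  in final tool [-7.3  0.3  8.3]  rotvec [-0.001 -0.006  0.004]
tray 0.8 [297. 100. 282. 152.] [0.517 0.12  0.014] [0.011 0.098] 30740 [ 93. 102. 106.]
bail 0.9 [299.  96. 293. 147.] [0.507 0.122 0.094] [0.082 0.116] 7782 [126. 139. 153.]
bail_knob 0.6 [297.  97. 279. 145.] [0.507 0.122 0.094] [0.08  0.115] 7829 [126. 139. 152.]
```

View pics/c_w.png

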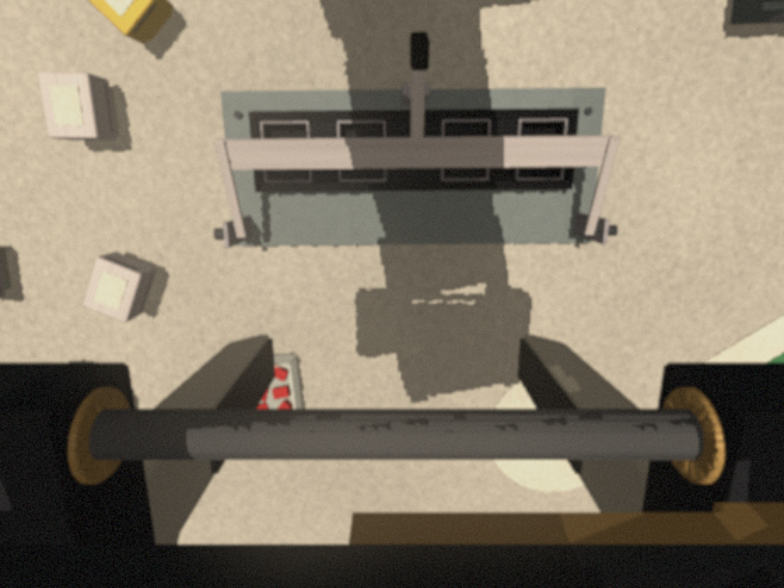

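Run:
```python
from h import *
f=np.load("c.npz");cal=dict(intrinsics=f['K'],R=f['R'],t=f['t']);P=cloud(cal,f['d']);g=f['p'].mean(2)
k=1/1.4
Q=unproj(cal,np.array([(222,91),(604,88),(586,244),(243,247)])*k,z=.012);print(Q.round(4))
for i in range(4): print(np.linalg.norm(Q[i]-Q[(i+1)%4]).round(4))
print(Q.mean(0))
# strip corners at z=.03
S=unproj(cal,np.array([(249,112),(579,110),(572,188),(257,192)])*k,z=.03);print(S.round(4))
for i in range(4): print(np.linalg.norm(S[i]-S[(i+1)%4]).round(4))
print(S.mean(0))
# bench height check, strip height, pan height
print("bench",np.nanmedian(P[215:240,150:220,2]), "pan",np.nanmedian(P[145:165,200:260,2]))
m=(P[...,2]>.024)&(P[...,2]<.036)&(P[...,0]>.43)&(P[...,0]<.6)&(P[...,1]>-.06)&(P[...,1]<.3);print("strip",np.nanmedian(P[m][:,2]),m.sum())
# knob
m=(P[...,2]>.10)&(g<45)
m[150:]=0
print("knob",m.sum(),np.nanmedian(P[m],0),np.nanmin(P[m],0),np.nanmax(P[m],0))
u=np.argwhere(m);print(u.min(0),u.max(0))
b=P[105:113,170:430];print("strap",np.nanmedian(b.reshape(-1,3),0))
```

```text
[[ 0.4293 -0.0513  0.012 ]
 [ 0.4682  0.3029  0.012 ]
 [ 0.6135  0.284   0.012 ]
 [ 0.5759 -0.061   0.012 ]]
0.3563
0.1465
0.347
0.1469
[0.52173023 0.11865394 0.012     ]
[[ 0.453  -0.0249  0.03  ]
 [ 0.4861  0.2725  0.03  ]
 [ 0.5548  0.2646  0.03  ]
 [ 0.5237 -0.0313  0.03  ]]
0.2992
0.0691
0.2975
0.071
[0.50440888 0.12022643 0.03      ]
bench -0.0004057180720116895 pan 0.011605206647493456
strip 0.02964714187908729 6637
knob 304 [0.44527467 0.12522115 0.14399301] [0.42941065 0.11925533 0.12473315] [0.45562386 0.1318111  0.14927748]
[ 23 293] [ 49 305]
strap [0.50732713 0.12102708 0.09427343]
```

Run:
```python
from h import *
go([.448,.1256,.19],yaw=83.75)
```

```text
pos mm [585.3  93.2 331. ] jaw yaw 83.5 F [-0.4  0.4 -0.2] w 93.0 t 2.47
 shift now-tool [-140.7  140.3   16.6]  in final tool [-140.   141.    17.3]  rotvec [-0.001 -0.004  0.005]
```

```bash
python3 -m inch '[[[-28,28,3,0,0,0,40],[-28,28,3,0,0,0,40],[-28,28,3,0,0,0,40],[-28,28,3,0,0,0,40],[-28,28,3,0,0,0,40],[0,0,0,0,0,0,40],[0,0,0,0,0,0,40]]]'
python3 - <<'E'
from h import *
go([.448,.1256,.122],yaw=83.75)
cal=optics.get_calibration("wrist");p,d=optics.read_camera("wrist");cv2.imwrite("pics/d_w.png",p)
P=cloud(cal,d);g=p.mean(2)
E
```

```text
clock: 3.05
position: [0.4394, 0.1297, 0.1869]
tool_rot: [-89.8, -0.7, -5.9]
force: [1.1, -0.1, 1.2]
gripper_width: 0.051
pos mm [439.4 129.7 186.9] jaw yaw 84.1 F [ 1.1 -0.1  1.2] w 51.0 t 3.05
 shift now-tool [ 8.2 64.9 -3.4]  in final tool [ 9.  64.9 -3.1]  rotvec [-0.003  0.006  0.012]
```

View pics/d_w.png

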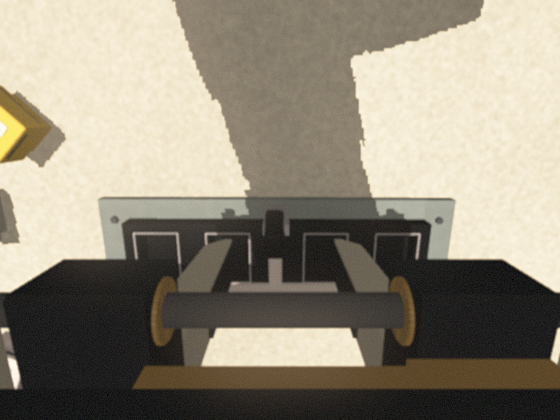

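```bash
python3 -m inch '[[[5,20,-2,0,0,0.01,34],[4,20,-1,0,0,0,34],[0,15,0,0,0,0,34],[0,5,0,0,0,0,34],[0,0,0,0,0,0,34]]]'
python3 - <<'E'
from h import *
go([.448,.1256,.122],yaw=83.75)
E
```

```text
clock: 3.52
position: [0.4556, 0.1277, 0.1306]
tool_rot: [-89.6, -0.8, -5.8]
force: [0.5, -0.5, 0.3]
gripper_width: 0.0341
pos mm [455.6 127.7 130.6] jaw yaw 84.2 F [ 0.5 -0.5  0.3] w 34.1 t 3.52
 shift now-tool [-7.5  8.5 -2.9]  in final tool [-7.4  8.6 -2.9]  rotvec [-0.007  0.008  0.014]
```

```bash
python3 -m inch '[[[-6,8,-2.5,0,0.008,0.014,34],[-1,2,0,0,0,0,34],[0,0,0,0,0,0,0],[0,0,0,0,0,0,0],[0,0,0,0,0,0,0],[0,0,0,0,0,0,0]]]'
python3 - <<'E'
from h import *
go([.448,.1256,.122],yaw=83.75)
cal=optics.get_calibration("wrist");p,d=optics.read_camera("wrist");cv2.imwrite("pics/e_w.png",p)
E
```

```text
clock: 4.02
position: [0.45, 0.1241, 0.1231]
tool_rot: [-89.8, -0.2, -6.1]
force: [0.4, -42.5, -2.2]
gripper_width: 0.0127
pos mm [450.  124.1 123.1] jaw yaw 83.9 F [  0.4 -42.5  -2.2] w 12.7 t 4.02
 shift now-tool [-2.2  1.1  1.3]  in final tool [-2.2  1.1  1.3]  rotvec [-0.003  0.002  0.003]
```

View pics/e_w.png

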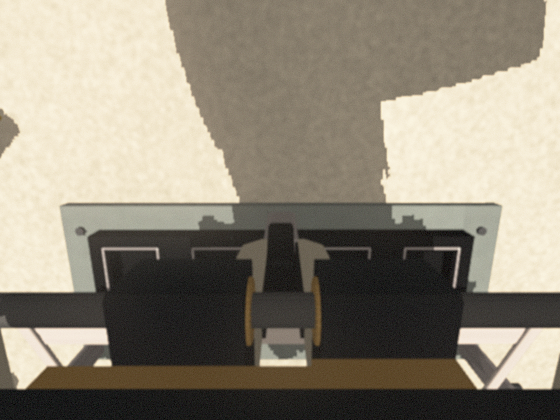

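```bash
python3 -m inch '[[[0,0,-1.5,0,0,0,0],[0,0,0,0,0,0,0]]]'
```

```text
clock: 4.23
position: [0.4503, 0.123, 0.1236]
tool_rot: [-89.7, -0.2, -6.2]
force: [0.5, 2.2, -4.0]
gripper_width: 0.0118
```

```bash
cat > arc.py <<'E'
from h import *
import sys
H=np.array([.581,.1114,.07]);a=np.deg2rad(-6.2);X=np.array([np.cos(a),np.sin(a),0])
p,T,s=tool();g=p-T[:,1]*.005
dx=(g-H)@X*1000;dz=(g[2]-H[2])*1000
phi=np.degrees(np.arctan2(dz,-dx));r=np.hypot(dx,dz)
print("r",r.round(1),"phi",phi.round(1),"theta",round((phi-3.9)/57.3,2),"F along x,z",(s['force']@X).round(1),s['force'].round(1),"lat",round(float((g-H)@np.array([-X[1],X[0],0])*1000),1),"w",round(s['gripper_width']*1e3,1),"t",s['clock'])
st=float(sys.argv[1]);n=int(sys.argv[2]);q=(dx,dz);R0=float(sys.argv[3]) if len(sys.argv)>3 else r
for i in range(1,n+1):
    f=np.deg2rad(phi+st*i);c=(-R0*np.cos(f),R0*np.sin(f));print(f"[{c[0]-q[0]:.1f},{-(c[1]-q[1]):.1f}]",end=" ");q=c
print()
E
python3 -m inch '[[[9.5,-17.7,0,0,0,0,0],[11.8,-16.3,0,0,0,0,0],[13.9,-14.4,0,0,0,0,0]]]'; python3 arc.py 8 6
```

```text
clock: 4.48
position: [0.4838, 0.1194, 0.1709]
tool_rot: [-89.7, -0.0, -6.2]
force: [6.9, 2.1, -15.3]
gripper_width: 0.012
r 143.9 phi 47.3 theta 0.76 F along x,z 6.6 [  6.9   2.1 -15.3] lat -2.6 w 12.0 t 4.4833
[15.7,-12.5] [17.3,-10.2] [18.5,-7.7] [19.4,-5.1] [19.9,-2.3] [20.1,0.5]
```

```bash
python3 -m inch '[[[15.7,-12.5,0,0,0,0,0],[17.3,-10.2,0,0,0,0,0],[18.5,-7.7,0,0,0,0,0],[19.4,-5.1,0,0,0,0,0]]]'; python3 arc.py 7 6 144
```

```text
clock: 4.82
position: [0.5539, 0.1118, 0.2058]
tool_rot: [-89.7, 0.4, -6.1]
force: [-1.2, 3.0, -16.4]
gripper_width: 0.0118
r 143.3 phi 79.2 theta 1.31 F along x,z -1.5 [ -1.2   3.  -16.4] lat -2.5 w 11.8 t 4.8167
[17.3,-2.9] [17.6,-0.1] [17.5,2.0] [17.1,4.2] [16.4,6.2] [15.6,8.2]
```

```bash
python3 -m inch '[[[17.3,-2.9,0,0,0,0,0],[17.6,-0.1,0,0,0,0,0],[17.5,2.0,0,0,0,0,0],[17.1,4.2,0,0,0,0,0]]]'; python3 arc.py 6 4 144
```

```text
clock: 5.15
position: [0.622, 0.1046, 0.2]
tool_rot: [-89.8, 1.1, -6.1]
force: [-4.0, 0.5, -1.5]
gripper_width: 0.0117
r 141.3 phi 107.1 theta 1.8 F along x,z -4.0 [-4.   0.5 -1.5] lat -2.4 w 11.7 t 5.15
[15.0,2.6] [13.5,6.6] [12.8,8.0] [11.9,9.3]
```

```bash
python3 -m inch '[[[14.5,4,0,0,0,0,0],[13.5,6.6,0,0,0,0,0],[12.8,8.0,0,0,0,0,0],[8,6.5,0,0,0,0,0]]]'; python3 arc.py 4 2 142
```

```text
clock: 5.48
position: [0.6711, 0.0993, 0.1729]
tool_rot: [-89.8, 1.4, -6.1]
force: [-0.8, -0.5, 4.1]
gripper_width: 0.0119
r 141.1 phi 130.1 theta 2.2 F along x,z -0.7 [-0.8 -0.5  4.1] lat -2.3 w 11.9 t 5.4833
[7.9,6.0] [6.9,7.1]
```

```bash
python3 -m inch '[[[0,0,0,0,0,0,34],[0,0,0,0,0,0,40],[0,-4,0,0,0,0,40],[0,-20,0,0,0,0,40],[0,-35,0,0,0,0,60],[0,-35,0,0,0,0,93],[-25,-30,0,0,0,0,93],[-25,0,0,0,0,0,93]]]'
python3 - <<'E'
from h import *
go([.58,.02,.33],yaw=83.75)
E
```

```text
clock: 6.15
position: [0.6228, 0.1038, 0.3029]
tool_rot: [-89.9, 1.6, -6.1]
force: [1.1, -0.1, 1.1]
gripper_width: 0.0608
pos mm [622.8 103.8 302.9] jaw yaw 83.9 F [ 1.1 -0.1  1.1] w 60.8 t 6.15
 shift now-tool [-34.4 -26.3 -87.8]  in final tool [-33.4 -27.1 -87.9]  rotvec [-0.002  0.002 -0.029]
```

```bash
python3 -m inch '[[[-12,-9,-28,0,0,-0.014,93],[-12,-9,-28,0,0,-0.014,93],[-8,-8,-28,0,0,0,93],[0,0,0,0,0,0,93],[0,0,0,0,0,0,93]]]'
python3 - <<'E'
from h import *
go([.58,.02,.33],yaw=83.75)
cal=optics.get_calibration("wrist");p,d=optics.read_camera("wrist");cv2.imwrite("pics/f_w.png",cv2.resize(p,None,fx=1.4,fy=1.4))
np.savez("f.npz",p=p,d=d,K=cal['intrinsics'],R=cal['R'],t=cal['t'])
E
```

```text
clock: 6.57
position: [0.5749, 0.0233, 0.3385]
tool_rot: [-89.8, -0.6, -5.9]
force: [0.3, 0.3, 0.0]
gripper_width: 0.0918
pos mm [574.9  23.3 338.5] jaw yaw 84.1 F [0.3 0.3 0. ] w 91.8 t 6.57
 shift now-tool [ 5.3  8.5 -2.8]  in final tool [ 5.4  8.5 -2.8]  rotvec [-0.003  0.007  0.011]
```

View pics/f_w.png

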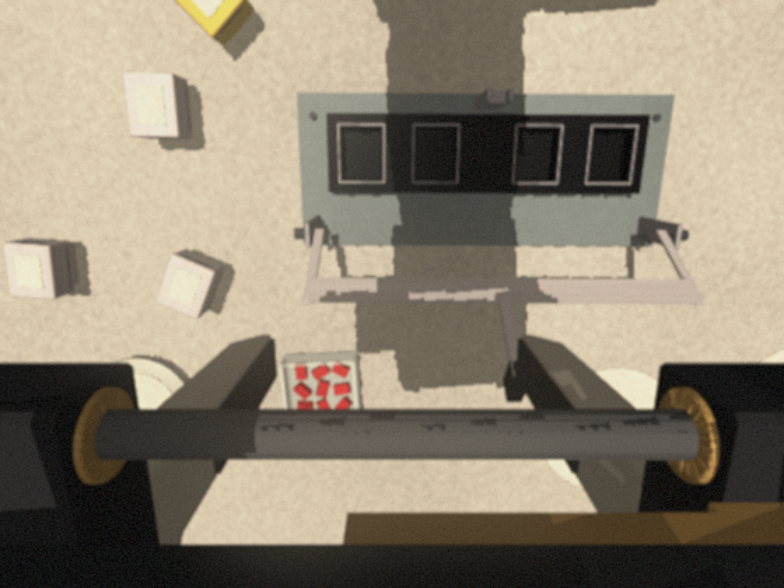

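```bash
cat > rect.py <<'E'
from h import *
def rectify(cal,img,z,c,yaw,w,h,s):
    """top-down image: rows = -local x (front at top)... col along local y, row along local x"""
    a=np.deg2rad(yaw);X=np.array([np.cos(a),np.sin(a)]);Y=np.array([-np.sin(a),np.cos(a)])
    jj,ii=np.meshgrid(np.arange(w),np.arange(h))
    lx=(ii-h/2)*s;ly=(jj-w/2)*s
    W=np.stack([c[0]+lx*X[0]+ly*Y[0],c[1]+lx*X[1]+ly*Y[1],np.full(lx.shape,z)],-1).reshape(-1,3)
    uv=proj(cal,W).reshape(h,w,2).astype(np.float32)
    return cv2.remap(img,uv[...,0],uv[...,1],cv2.INTER_CUBIC)
def modules(cal,p,d,lo=.038,hi=.056):
    P=cloud(cal,d);m=((P[...,2]>lo)&(P[...,2]<hi)).astype(np.uint8);m[235:]=0
    m=cv2.morphologyEx(m,cv2.MORPH_OPEN,np.ones((3,3)))
    n,L,S,_=cv2.connectedComponentsWithStats(m)
    out=[]
    for i in range(1,n):
        if S[i,4]<150: continue
        v,u=np.nonzero(L==i)
        if np.median(P[v,u,2])>.052: continue
        cs=cv2.findContours((L==i).astype(np.uint8),0,1)[0]
        top=np.nanpercentile(P[v,u,2],50)
        W=unproj(cal,np.c_[u,v],z=top)[:,:2]
        (cx,cy),(w,h),a=cv2.minAreaRect((W*1000).astype(np.float32))
        if w<h: w,h,a=h,w,a+90
        print("comp",S[i,:5],"top",top.round(4),"c",round(cx,1),round(cy,1),"size",round(w,1),round(h,1),"long axis deg",round((a+90)%180-90,1),"bgr",p[v,u].mean(0).round())
E
python3 - <<'E'
from rect import *
f=np.load("f.npz");cal=dict(intrinsics=f['K'],R=f['R'],t=f['t'])
modules(cal,f['p'],f['d'])
r=rectify(cal,f['p'],.03,(.5214,.1179),-6.25,760,320,.0005)
r=np.clip(r.astype(float)*2,0,255).astype(np.uint8)
cv2.imwrite("pics/g.png",r)
E
```

```text
comp [126   0  50  28 776] top 0.0453 c 370.0 -108.9 size 57.7 28.7 long axis deg 84.2 bgr [120. 198. 216.]
comp [  88   52   42   47 1724] top 0.0455 c 432.2 -176.0 size 53.4 46.5 long axis deg -6.0 bgr [196. 216. 226.]
comp [   2  173   40   41 1399] top 0.0453 c 566.7 -327.5 size 55.2 47.8 long axis deg -10.3 bgr [188. 208. 219.]
comp [ 112  181   43   47 1304] top 0.0455 c 597.6 -182.3 size 56.1 45.3 long axis deg -30.5 bgr [192. 214. 225.]
```

View pics/g.png

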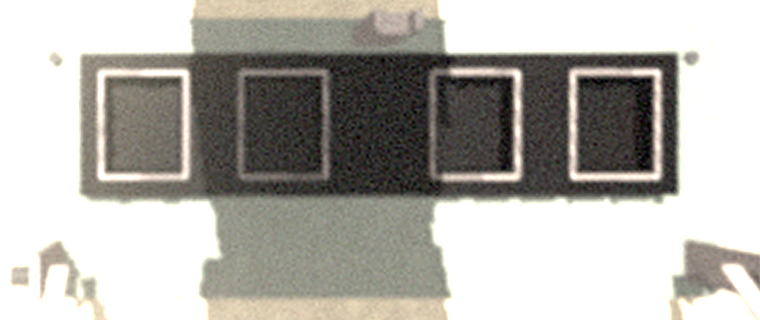

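Run:
```python
from rect import *
f=np.load("f.npz");cal=dict(intrinsics=f['K'],R=f['R'],t=f['t'])
modules(cal,f['p'],f['d'],lo=.0425)
go([.432,-.176,.15],yaw=84)
```

```text
comp [126   0  46  27 706] top 0.0455 c 369.3 -111.2 size 53.0 27.7 long axis deg 84.2 bgr [125. 208. 226.]
comp [  88   52   40   47 1641] top 0.0455 c 432.0 -176.6 size 53.7 44.5 long axis deg -6.8 bgr [201. 221. 230.]
comp [   2  173   38   41 1276] top 0.0454 c 567.1 -329.0 size 53.8 45.0 long axis deg -10.5 bgr [196. 218. 229.]
comp [ 112  182   42   46 1234] top 0.0456 c 597.8 -183.0 size 55.1 44.1 long axis deg -30.2 bgr [197. 219. 230.]
pos mm [575.2  23.5 338.6] jaw yaw 84.2 F [0.3 0.8 1. ] w 92.3 t 6.62
 shift now-tool [-124.2  186.6 -213.6]  in final tool [-121.6  188.6 -213.4]  rotvec [-0.003  0.003  0.011]
```

```bash
python3 -m inch '[[[-17,20,-30,0,0,0.01,93],[-17,27,-30,0,0,0,93],[-17,27,-30,0,0,0,93],[-17,27,-30,0,0,0,93],[-17,27,-30,0,0,0,93],[-17,27,-30,0,0,0,93],[-17,27,-30,0,0,0,93],[0,0,0,0,0,0,93]]]'
cat > look.py <<'E'
from rect import *
import sys
cal=optics.get_calibration("wrist");p,d=optics.read_camera("wrist");n=sys.argv[1];cv2.imwrite(f"pics/{n}.png",p)
np.savez(f"{n}.npz",p=p,d=d,K=cal['intrinsics'],R=cal['R'],t=cal['t'])
modules(cal,p,d,lo=.0425)
E
python3 look.py h_w;python3 -c "
from h import *
go([.432,-.1766,.036],yaw=83.5)"
```

```text
clock: 7.28
position: [0.4407, -0.1634, 0.1568]
tool_rot: [-89.6, -0.4, -5.2]
force: [0.5, 1.0, 0.1]
gripper_width: 0.0926
comp [ 291   34   89   96 4508] top 0.0457 c 349.4 -113.5 size 53.6 43.8 long axis deg 38.6 bgr [125. 204. 223.]
comp [ 234  164   55   67 3504] top 0.0457 c 430.9 -177.6 size 53.7 43.3 long axis deg -7.1 bgr [176. 198. 208.]
pos mm [ 442.6 -162.5  158.7] jaw yaw 84.8 F [0.7 0.1 0.4] w 93.1 t 7.33
 shift now-tool [-10.3 122.5 -15.8]  in final tool [ -8.9 122.7 -15.2]  rotvec [-0.007  0.022  0.009]
```

View pics/h_w.png

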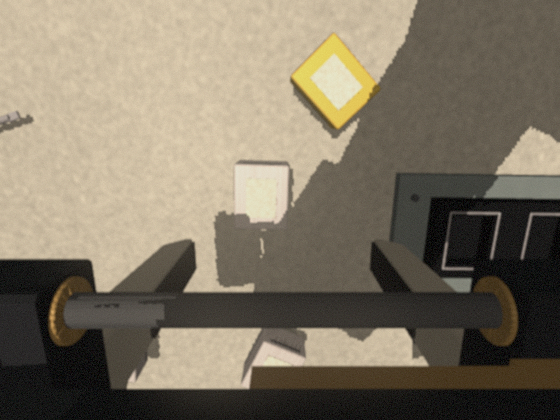

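```bash
python3 -m inch '[[[-5,20,-8,0,0.012,0.009,93],[-5,25,-8,0,0.012,0,93],[0,25,0,0,0,0,93],[0,0,0,0,0,0,93]]]';python3 -c "
from h import *
go([.431,-.1773,.036],yaw=83)"
```

```text
clock: 7.67
position: [0.4364, -0.1757, 0.0891]
tool_rot: [-89.7, -0.3, -6.5]
force: [-0.5, 0.6, -0.3]
gripper_width: 0.0926
pos mm [ 436.4 -175.7   89.1] jaw yaw 83.5 F [-0.5  0.6 -0.3] w 92.6 t 7.67
 shift now-tool [-5.5 53.1 -2.4]  in final tool [-5.1 53.1 -2.2]  rotvec [-0.005  0.008  0.006]
```

```bash
python3 -m inch '[[[-4,20,-2,0,0.008,0.005,93],[-2,20,-1,0,0,0,93],[0,11,0,0,0,0,93],[0,2,0,0,0,0,93],[0,0,0,0,0,0,93]]]';python3 -c "
from h import *
go([.431,-.1773,.036],yaw=83)"
```

```text
clock: 8.08
position: [0.4371, -0.1756, 0.0394]
tool_rot: [-89.8, -0.4, -6.7]
force: [0.6, 0.1, 1.1]
gripper_width: 0.0928
pos mm [ 437.1 -175.6   39.4] jaw yaw 83.3 F [0.6 0.1 1.1] w 92.8 t 8.08
 shift now-tool [-5.9  3.3 -2.4]  in final tool [-5.9  3.4 -2.5]  rotvec [-0.003  0.005  0.007]
```

```bash
python3 -m inch '[[[-6,0,-2.5,0,0.005,0.005,93],[0,0,0,0,0,0,93]]]';python3 -c "
from h import *
go([.431,-.1773,.036],yaw=83)"
```

```text
clock: 8.25
position: [0.432, -0.1773, 0.0413]
tool_rot: [-89.9, -0.2, -6.9]
force: [0.7, 0.3, -0.1]
gripper_width: 0.0931
pos mm [ 432.  -177.3   41.3] jaw yaw 83.1 F [ 0.7  0.3 -0.1] w 93.1 t 8.25
 shift now-tool [-1.   5.2 -0.1]  in final tool [-1.   5.3 -0.1]  rotvec [-0.003  0.001  0.004]
```

```bash
python3 -m inch '[[[-1.5,6,0,0,0,0.004,93],[0,0,0,0,0,0,0],[0,0,0,0,0,0,0],[0,0,0,0,0,0,0],[0,0,0,0,0,0,0],[0,0,0,0,0,0,0],[0,0,0,0,0,0,0]]]';python3 -c "
from h import *
go([.431,-.1773,.036],yaw=83)"
```

```text
clock: 8.83
position: [0.4316, -0.1779, 0.0373]
tool_rot: [-89.9, -0.2, -7.0]
force: [0.6, -0.1, 0.0]
gripper_width: 0.0575
pos mm [ 431.6 -177.9   37.3] jaw yaw 83.0 F [ 0.6 -0.1  0. ] w 57.5 t 8.83
 shift now-tool [-0.7  1.3  0.5]  in final tool [-0.7  1.3  0.5]  rotvec [-0.001  0.001  0.003]
```

```bash
python3 -m inch '[[[0,1,0,0,0,0,0],[0,0,0,0,0,0,0],[0,0,0,0,0,0,0],[0,0,0,0,0,0,0]]]';python3 -c "
from h import *
go([.431,-.1773,.15],yaw=83.75)"
```

```text
clock: 9.17
position: [0.4317, -0.178, 0.0363]
tool_rot: [-89.9, -0.2, -7.0]
force: [-0.3, -0.8, 1.6]
gripper_width: 0.0438
pos mm [ 431.7 -178.    36.3] jaw yaw 83.0 F [-0.3 -0.8  1.6] w 43.8 t 9.17
 shift now-tool [  -0.4 -113.7    0.8]  in final tool [  -0.8 -113.7    0.7]  rotvec [-0.001 -0.012  0.003]
```

```bash
python3 -c "
from h import *
f=np.load('h_w.npz');cal=dict(intrinsics=f['K'],R=f['R'],t=f['t'])
Q=unproj(cal,[(448,212),(499,212),(496,270),(443,269)],z=.03)
print(Q.round(4),Q.mean(0).round(4))
g=f['p'][195:285,395:540];cv2.imwrite('pics/s1.png',cv2.resize(g,None,fx=5,fy=5,interpolation=2))
go([.4913,.0022,.12],yaw=83.75)"
```

```text
[[ 0.4621 -0.0189  0.03  ]
 [ 0.4662  0.0253  0.03  ]
 [ 0.5213  0.0266  0.03  ]
 [ 0.5157 -0.0216  0.03  ]] [0.4913 0.0029 0.03  ]
pos mm [ 431.7 -178.    36.3] jaw yaw 83.0 F [-0.3 -0.8  1.6] w 43.8 t 9.17
 shift now-tool [ 37.5 -83.4 186.2]  in final tool [ 39.6 -83.7 185.7]  rotvec [-0.001 -0.012  0.003]
```

View pics/s1.png

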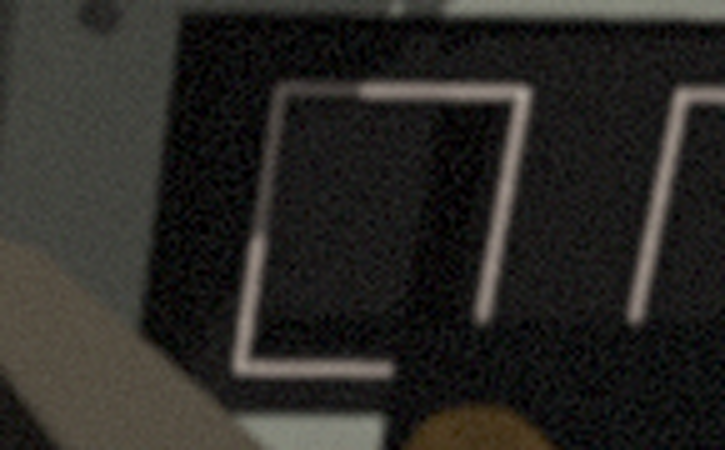

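```bash
python3 -m inch '[[[0,-10,0,0,0,0,0],[0,-25,0,0,-0.006,0,0],[0,-30,0,0,-0.006,0,0],[0,-25,0,0,0,0,0],[0,0,0,0,0,0,0]]]';python3 -c "
from h import *
go([.4913,.0022,.12],yaw=83.75)"
```

```text
clock: 9.58
position: [0.4298, -0.1772, 0.1303]
tool_rot: [-89.8, 0.1, -6.2]
force: [1.9, -0.3, -0.1]
gripper_width: 0.0437
pos mm [ 429.8 -177.2  130.3] jaw yaw 83.8 F [ 1.9 -0.3 -0.1] w 43.7 t 9.58
 shift now-tool [ 41.7  10.8 185. ]  in final tool [ 41.6  10.3 185. ]  rotvec [-0.003  0.    -0.002]
```

```bash
python3 -m inch '[[[10,0,30,0,0,0,0],[9,0,37,0,0,0,0],[9,0,37,0,0,0,0],[9,0,37,0,0,0,0],[4,0,37,0,0,0,0],[0,0,0,0,0,0,0],[0,0,0,0,0,0,0]]]';python3 -c "
from h import *
f=np.load('h_w.npz');cal=dict(intrinsics=f['K'],R=f['R'],t=f['t'])
Q=unproj(cal,[(450.4,211.6),(501,212),(489.8,270.2),(441.6,270.2)],z=.03)
print(Q.round(4),Q.mean(0).round(4))
go([.4913,.0022,.12],yaw=83.75)"
```

```text
clock: 10.17
position: [0.4916, 0.0022, 0.1312]
tool_rot: [-89.9, -0.0, -6.5]
force: [-0.3, -0.1, -2.2]
gripper_width: 0.0438
[[ 0.4619 -0.0168  0.03  ]
 [ 0.4664  0.0271  0.03  ]
 [ 0.5209  0.021   0.03  ]
 [ 0.5168 -0.0228  0.03  ]] [0.4915 0.0021 0.03  ]
pos mm [491.6   2.2 131.2] jaw yaw 83.5 F [-0.3 -0.1 -2.2] w 43.8 t 10.17
 shift now-tool [-0.3 11.2 -0.1]  in final tool [-0.3 11.2 -0.1]  rotvec [-0.002 -0.004  0.001]
```

```bash
python3 -m inch '[[[0,18,0,0,-0.004,0,0],[0,22,0,0,0,0,0],[0,14,0,0,0,0,0],[0,0,0,0,0,0,0],[0,0,0,0,0,0,0]]]';python3 -c "
from h import *
go([.4914,.0022,.0523],yaw=83.75)"
```

```text
clock: 10.58
position: [0.4902, 0.0003, 0.0747]
tool_rot: [-89.9, 0.0, -6.3]
force: [-0.3, -0.8, -1.4]
gripper_width: 0.044
pos mm [4.902e+02 3.000e-01 7.470e+01] jaw yaw 83.7 F [-0.3 -0.8 -1.4] w 44.0 t 10.58
 shift now-tool [ 1.  22.4  2. ]  in final tool [ 1.  22.4  2. ]  rotvec [-0.002 -0.001 -0.001]
```

```bash
python3 -m inch '[[[1,2,2,0,0,0,0],[0,5,0,0,0,0,0],[0,5,0.3,0,0,0,0],[0,5,0,0,0,0,0]]]';python3 -c "
from h import *
go([.4914,.0022,.0523],yaw=83.75)"
```

```text
clock: 10.92
position: [0.4924, 0.0008, 0.0595]
tool_rot: [-89.9, -0.1, -6.4]
force: [-4.2, 0.7, 0.4]
gripper_width: 0.0442
pos mm [492.4   0.8  59.5] jaw yaw 83.6 F [-4.2  0.7  0.4] w 44.2 t 10.92
 shift now-tool [-1.2  7.2  1.3]  in final tool [-1.2  7.2  1.3]  rotvec [-0.001 -0.002  0.002]
```

In the hole already (below 66), only light lateral force. Push on.

```bash
python3 -m inch '[[[-1,4,0,0,0,0,0],[0,4,0,0,0,0,0],[0,2,0,0,0,0,0],[0,2,0,0,0,0,0]]]';python3 -c "
from h import *
go([.4914,.0022,.0523],yaw=83.75)"
```

```text
clock: 11.25
position: [0.4924, 0.0007, 0.0509]
tool_rot: [-90.0, -0.3, -6.3]
force: [-20.1, 0.1, 47.5]
gripper_width: 0.0438
pos mm [492.4   0.7  50.9] jaw yaw 83.7 F [-20.1   0.1  47.5] w 43.8 t 11.25
 shift now-tool [-1.1 -1.4  1.4]  in final tool [-1.1 -1.4  1.4]  rotvec [-0.001 -0.002  0.005]
```

```bash
python3 -m inch '[[[-1,-1,0,0,0,0,0],[0,0,0,0,0,0,56],[0,0,0,0,0,0,56],[0,0,0,0,0,0,56],[0,-10,0,0,0,0,56],[0,-25,0,0,0,0,56],[0,-35,0,0,0,0,70],[0,-35,0,0,0,0,93]]]';python3 look.py i_w; python3 -c "
from h import *
go([.5975,-.183,.15],yaw=60)"
```

```text
clock: 11.92
position: [0.4883, 0.0013, 0.1562]
tool_rot: [-89.9, 0.3, -6.3]
force: [0.7, 0.0, 0.6]
gripper_width: 0.0653
comp [  55    0   94   90 4813] top 0.0456 c 349.7 -111.9 size 54.4 43.7 long axis deg 38.4 bgr [160. 238. 249.]
pos mm [491.3   1.1 162.7] jaw yaw 83.7 F [5.1 0.2 6.8] w 69.0 t 11.97
 shift now-tool [ 125.8   13.  -171.2]  in final tool [ 184.    12.7 -106.3]  rotvec [-0.002  0.413  0.004]
```

View pics/i_w.png

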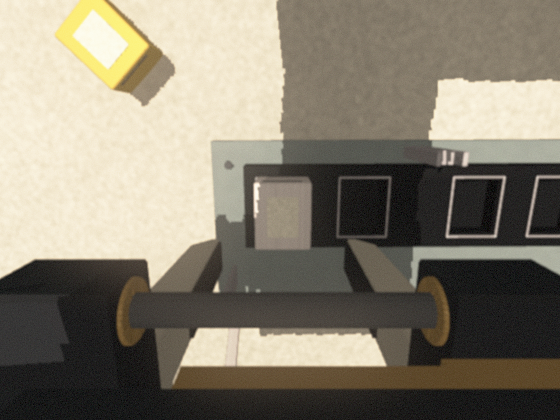

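```bash
python3 -c "
from h import *
f=np.load('i_w.npz');cal=dict(intrinsics=f['K'],R=f['R'],t=f['t']);P=cloud(cal,f['d'])
print(np.nanmedian(P[195:235,265:300,2]))"
python3 -m inch '[[[0,-15,-20,0,0,0,93],[0,0,-40,0,0,0,93],[0,0,-40,0,0.1,0,93],[0,0,-30,0,0.105,0,93],[25,0,-10,0,0.105,0,93],[35,0,-5,0,0.1,0,93],[35,0,0,0,0,0,93],[35,0,0,0,0,0,93]]]';python3 -c "
from h import *
go([.5978,-.183,.15],yaw=60)"
```

```text
0.06200985209019891
clock: 12.63
position: [0.5858, -0.2062, 0.1889]
tool_rot: [-89.6, -0.8, -30.8]
force: [-0.6, 0.1, 0.5]
gripper_width: 0.0931
pos mm [ 585.8 -206.2  188.9] jaw yaw 59.2 F [-0.6  0.1  0.5] w 93.1 t 12.63
 shift now-tool [-2.2 39.1 25.8]  in final tool [-1.2 38.9 26.1]  rotvec [-0.006 -0.015  0.014]
```

Module 1 top at 62.0 mm: fully home.

```bash
python3 -m inch '[[[-2,18,12,0,-0.015,0.014,93],[0,18,12,0,0,0,93],[0,0,0,0,0,0,93],[0,0,0,0,0,0,93]]]'; python3 look.py j_w; python3 -c "
from h import *
go([.5978,-.183,.036],yaw=60)"
```

```text
clock: 12.97
position: [0.6023, -0.1887, 0.1531]
tool_rot: [-89.6, -0.3, -30.1]
force: [0.3, 0.3, 1.1]
gripper_width: 0.0929
comp [ 254  170   56   65 3542] top 0.0457 c 597.7 -184.4 size 52.5 43.7 long axis deg -30.3 bgr [118. 133. 143.]
comp [ 87 221  41  14 357] top 0.0452 c 544.1 -317.3 size 32.7 11.1 long axis deg 59.7 bgr [173. 191. 208.]
pos mm [ 602.1 -188.6  153.2] jaw yaw 59.8 F [-0.   0.4  0.2] w 93.1 t 13.02
 shift now-tool [ -7.1 117.2   1.9]  in final tool [ -6.5 117.2   2.7]  rotvec [-0.007 -0.003  0.005]
```

View pics/j_w.png

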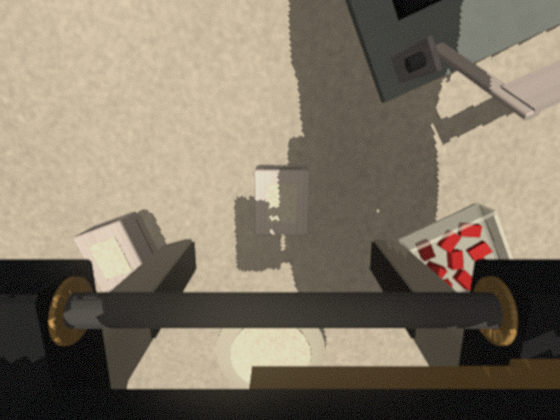

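```bash
python3 -c "
from h import *
f=np.load('j_w.npz');cal=dict(intrinsics=f['K'],R=f['R'],t=f['t'])
print(unproj(cal,[(400,242),(480,205),(440,265)],z=.03).round(3),unproj(cal,[(140,213),(160,255)],z=.046).round(3))
a=np.deg2rad(60);j=np.array([np.cos(a),np.sin(a)])
c=np.array([.5978,-.184])
for q in [(.0,)]: print(c+j*.064,c-j*.064)
C=unproj(cal,[(400,242),(440,265)],z=.03)[:,:2]-c; B=unproj(cal,[(140,213)],z=.046)[:,:2]-c
x=np.array([j[1],-j[0]])
print('conn along jaw',C@j,'x',C@x,'B',B@j,B@x)"
```

```text
[[ 0.684 -0.114  0.03 ]
 [ 0.688 -0.041  0.03 ]
 [ 0.722 -0.093  0.03 ]] [[ 0.548 -0.286  0.046]
 [ 0.585 -0.293  0.046]]
[ 0.6298     -0.12857437] [ 0.5658     -0.23942563]
conn along jaw [0.1033271  0.14095619] x [0.03979912 0.06179925] B [-0.11334094] [0.00789815]
```

Ample clearance. Descend on A (597.7, −183.8).

```bash
python3 -m inch '[[[-6.5,25,2,0,-0.003,0.005,80],[-1,30,0,0,0,0,80],[0,30,0,0,0,0,80],[0,20,0,0,0,0,80],[0,0,0,0,0,0,80]]]'; python3 -c "
from h import *
go([.5977,-.184,.036],yaw=59.7)"
```

```text
clock: 13.43
position: [0.5984, -0.185, 0.0531]
tool_rot: [-89.5, -0.6, -30.0]
force: [0.2, 0.1, -0.9]
gripper_width: 0.0799
pos mm [ 598.4 -185.    53.1] jaw yaw 60.0 F [ 0.2  0.1 -0.9] w 79.9 t 13.43
 shift now-tool [-1.3 17.1  0.4]  in final tool [-1.1 17.1  0.5]  rotvec [-0.008  0.006  0.011]
```

```bash
python3 -m inch '[[[-1,12,0.4,0,0.005,0.008,80],[0,6,0,0,0,0,80],[0,0,0,0,0,0,80],[0,0,0,0,0,0,80]]]'; python3 -c "
from h import *
go([.5977,-.184,.036],yaw=59.7)"
```

```text
clock: 13.77
position: [0.5991, -0.1855, 0.0387]
tool_rot: [-89.5, -0.4, -30.3]
force: [0.2, 0.7, -0.5]
gripper_width: 0.0796
pos mm [ 599.1 -185.5   38.7] jaw yaw 59.7 F [ 0.2  0.7 -0.5] w 79.6 t 13.77
 shift now-tool [-2.   2.7  0.5]  in final tool [-2.   2.7  0.6]  rotvec [-0.009 -0.001  0.007]
```

```bash
python3 -m inch '[[[-2,3,0.5,-0.008,0,0.006,80],[0,0,0,0,0,0,0],[0,0,0,0,0,0,0],[0,0,0,0,0,0,0],[0,0,0,0,0,0,0],[0,0,0,0,0,0,0],[0,0,0,0,0,0,0],[0,0,0,0,0,0,0]]]'; python3 -m inch '[[[0,0,0,0,0,0,0],[0,0,0,0,0,0,0]]]'; python3 -c "
from h import *
go([.5977,-.184,.036],yaw=59.7)"
```

```text
clock: 14.43
position: [0.5992, -0.1846, 0.0391]
tool_rot: [-90.0, -0.3, -30.3]
force: [0.5, -0.0, -0.5]
gripper_width: 0.0437
clock: 14.6
position: [0.5993, -0.1846, 0.0391]
tool_rot: [-90.0, -0.3, -30.3]
force: [-0.6, -0.4, 1.1]
gripper_width: 0.0437
pos mm [ 599.3 -184.6   39.1] jaw yaw 59.7 F [-0.6 -0.4  1.1] w 43.7 t 14.6
 shift now-tool [-1.7  3.1 -0.3]  in final tool [-1.7  3.1 -0.3]  rotvec [-0.001 -0.     0.005]
```

```bash
python3 -m inch '[[[0,-15,0,0,0,0,0],[0,-30,0,0,0,0,0],[0,-35,0,0,0,0,0],[0,-30,0,0,0,0,0],[-30,-20,0,0,-0.1,0,0],[-35,0,0,0,-0.1,0,0],[-35,0,10,0,-0.1,0,0],[-20,0,30,0,-0.1,0,0]]]'; python3 -c "
from h import *
go([.4989+.0017,.0718,.12],yaw=83.75)"
```

```text
clock: 15.27
position: [0.495, -0.1014, 0.1719]
tool_rot: [-90.1, -0.1, -6.9]
force: [1.3, -0.0, -1.4]
gripper_width: 0.0442
pos mm [ 495.  -101.4  171.9] jaw yaw 83.1 F [ 1.3 -0.  -1.4] w 44.2 t 15.27
 shift now-tool [-15.4  51.6 172.6]  in final tool [-13.3  51.9 172.7]  rotvec [ 0.001 -0.011  0.002]
```

```bash
python3 -m inch '[[[-6,0,34,0,-0.011,0,0],[-4,0,34,0,0,0,0],[-3,0,34,0,0,0,0],[0,0,34,0,0,0,0],[0,15,34,0,0,0,0],[0,20,0,0,0,0,0],[0,10,0,0,0,0,0],[0,0,0,0,0,0,0]]]'; python3 -c "
from h import *
go([.4989+.0017,.0718,.0551],yaw=83.75)"; python3 look.py k_w
```

```text
clock: 15.93
position: [0.4947, 0.0815, 0.1265]
tool_rot: [-90.0, -0.2, -5.7]
force: [-0.2, -0.0, -1.8]
gripper_width: 0.0436
pos mm [494.7  81.5 126.5] jaw yaw 84.3 F [-0.2 -0.  -1.8] w 43.6 t 15.93
 shift now-tool [ 6.6 71.4 -9. ]  in final tool [ 6.9 71.4 -9. ]  rotvec [-0.     0.01   0.003]
comp [141 187  63  48 406] top 0.0484 c 480.4 6.2 size 41.9 34.6 long axis deg 84.1 bgr [108. 121. 133.]
```

View pics/k_w.png

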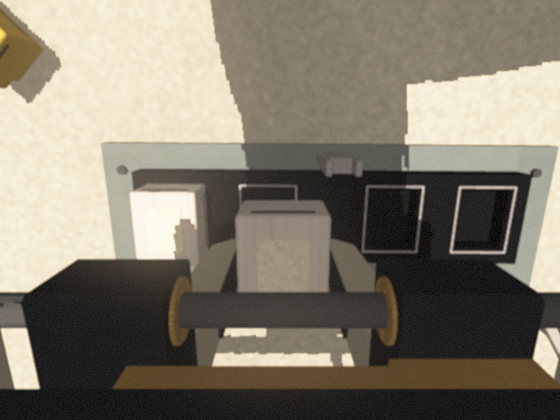

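```bash
python3 -m inch '[[[7,12,-9,0,0.008,0,0],[0,16,0,0,0,0,0],[0,12,0,0,0,0,0],[0,6,0,0,0,0,0],[0,0,0,0,0,0,0]]]'; python3 -c "
from h import *
go([.4989+.0017,.0718,.0551],yaw=83.75)"
```

```text
clock: 16.4
position: [0.5038, 0.0667, 0.0836]
tool_rot: [-90.0, -0.5, -6.5]
force: [-0.8, 0.7, -1.9]
gripper_width: 0.0439
pos mm [503.8  66.7  83.6] jaw yaw 83.5 F [-0.8  0.7 -1.9] w 43.9 t 16.4
 shift now-tool [-4.  28.5  4.7]  in final tool [-3.8 28.5  4.7]  rotvec [-0.001 -0.005  0.008]
```

```bash
python3 -m inch '[[[-3,4,4,0,-0.004,0.007,0],[0,3,0,0,0,0,0],[0,0,0,0,0,0,0],[0,0,0,0,0,0,0]]]'; python3 -c "
from h import *
go([.4989+.0017,.0718,.0551],yaw=83.75)"
```

```text
clock: 16.73
position: [0.5023, 0.0704, 0.0784]
tool_rot: [-89.9, -0.2, -6.4]
force: [0.6, 0.2, -2.0]
gripper_width: 0.0441
pos mm [502.3  70.4  78.4] jaw yaw 83.6 F [ 0.6  0.2 -2. ] w 44.1 t 16.73
 shift now-tool [-1.9 23.3  1.2]  in final tool [-1.8 23.3  1.2]  rotvec [-0.001 -0.002  0.003]
```

```bash
python3 -m inch '[[[-1.8,4,1,0,0,0,0],[-0.3,5,0.3,0,0,0,0],[0,5,0,0,0,0,0],[0,4,0,0,0,0,0],[0,3,0,0,0,0,0]]]'; python3 -c "
from h import *
go([.4989+.0017,.0718,.0551],yaw=83.75)"
```

```text
clock: 17.15
position: [0.5043, 0.0717, 0.0645]
tool_rot: [-90.0, -0.7, -6.3]
force: [-16.7, -2.3, 47.3]
gripper_width: 0.0437
pos mm [504.3  71.7  64.5] jaw yaw 83.7 F [-16.7  -2.3  47.3] w 43.7 t 17.15
 shift now-tool [-3.8  9.4 -0.3]  in final tool [-3.7  9.4 -0.3]  rotvec [-0.001 -0.001  0.013]
```

```bash
python3 -m inch '[[[-3,-3,0,0,0,0.012,0],[-2,0,0,0,0,0,0],[0,0,0,0,0,0,0]]]'; python3 -c "
from h import *
go([.4989+.0017,.0718,.0551],yaw=83.75)"
```

```text
clock: 17.4
position: [0.4998, 0.0724, 0.0684]
tool_rot: [-89.9, -0.2, -6.3]
force: [-0.6, -0.0, -1.6]
gripper_width: 0.0439
pos mm [499.8  72.4  68.4] jaw yaw 83.7 F [-0.6 -0.  -1.6] w 43.9 t 17.4
 shift now-tool [ 0.9 13.3 -0.5]  in final tool [ 0.9 13.3 -0.5]  rotvec [-0.001 -0.     0.003]
```

```bash
python3 -m inch '[[[-0.3,3,0,0,0,0.003,0],[-0.5,3,0,0,0,0.002,0],[-0.5,3,0,0,0,0,0]]]'; python3 -c "
from h import *
go([.4989+.0017,.0718,.0551],yaw=83.75)"
```

```text
clock: 17.65
position: [0.5011, 0.0718, 0.0626]
tool_rot: [-90.0, -0.2, -6.2]
force: [-10.9, -8.0, 50.0]
gripper_width: 0.0441
pos mm [501.1  71.8  62.6] jaw yaw 83.8 F [-10.9  -8.   50. ] w 44.1 t 17.65
 shift now-tool [-0.6  7.5 -0. ]  in final tool [-0.5  7.5 -0. ]  rotvec [-0.     0.001  0.004]
```

```bash
python3 -m inch '[[[0,-2,0,0,0,0,0],[0,0,0,0,0,0,0]]]'; python3 look.py l_w
python3 - <<'E'
from h import *
go([.4989+.0017,.0718,.0551],yaw=83.75)
f=np.load('l_w.npz');cal=dict(intrinsics=f['K'],R=f['R'],t=f['t']);P=cloud(cal,f['d'])
print(P[220:290:6,270:300,2].mean(1).round(4))
E
```

```text
clock: 17.82
position: [0.502, 0.0715, 0.065]
tool_rot: [-90.0, -0.4, -6.2]
force: [-0.3, 0.0, -2.1]
gripper_width: 0.0438
comp [104 194  89  41 654] top 0.049 c 473.2 6.3 size 44.0 21.6 long axis deg 83.7 bgr [110. 122. 135.]
pos mm [501.7  71.6  64.6] jaw yaw 83.8 F [ 0.7  0.4 -2.1] w 43.8 t 17.87
 shift now-tool [-1.2  9.5  0.1]  in final tool [-1.1  9.5  0.1]  rotvec [-0.     0.001  0.006]
[0.0784 0.0784 0.0781 0.0784 0.0784 0.0784 0.0781 0.0782 0.0781    nan
 0.078     nan]
```

View pics/l_w.png

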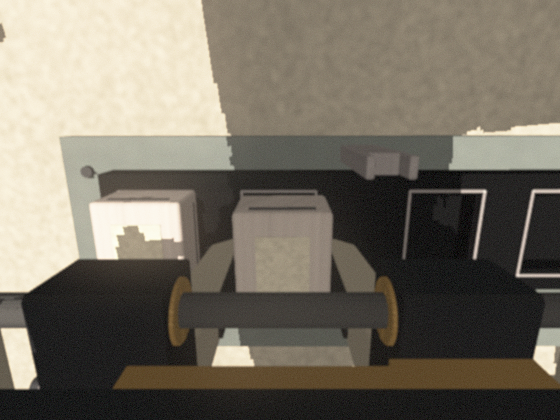

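Run:
```python
from h import *
f=np.load('l_w.npz')
g=f['p'][175:300,85:360];cv2.imwrite('pics/m.png',np.clip(cv2.resize(g,None,fx=2.9,fy=2.9,interpolation=2).astype(float)*1.5,0,255))
```

```text
[ WARN:0@0.203] global loadsave.cpp:1063 imwrite_ Unsupported depth image for selected encoder is fallbacked to CV_8U.
```

View pics/m.png

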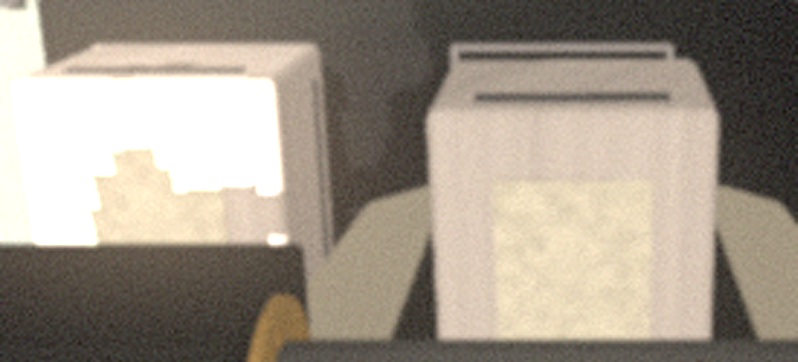

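Run:
```python
from h import *
f=np.load('l_w.npz');cal=dict(intrinsics=f['K'],R=f['R'],t=f['t'])
a=np.deg2rad(-6.25);X=np.array([np.cos(a),np.sin(a),0]);Y=np.array([-X[1],X[0],0])
o=np.array([.4989,.0718,0])
for n,c,z in [("top",[(428,108),(718,108)],.0782),("bot",[(447,58),(693,58)],.0462),("rim",[(450,43),(675,43)],.03),("m1top",[(13,76),(275,76)],.062)]:
    Q=unproj(cal,[(85+u/2.9,175+v/2.9) for u,v in c],z=z); print(n,[((q-o)@X*1000).round(1) for q in Q],[((q-o)@Y*1000).round(1) for q in Q])
p,T,s=tool();print("tcp",((p-o)@X*1000).round(1),((p-o)@Y*1000).round(1))
```

```text
top [np.float64(-27.5), np.float64(-27.5)] [np.float64(-19.7), np.float64(23.1)]
bot [np.float64(-28.0), np.float64(-28.0)] [np.float64(-20.9), np.float64(23.3)]
rim [np.float64(-27.4), np.float64(-27.4)] [np.float64(-22.3), np.float64(21.7)]
m1top [np.float64(-28.5), np.float64(-28.5)] [np.float64(-89.8), np.float64(-47.0)]
tcp 2.8 0.1
```

```bash
python3 -m inch '[[[-1.5,0,-0.6,0,0,0.005,0],[0,0,0,0,0,0,0],[-0.5,1.5,0,0,0,0,0],[-0.5,1.5,0,0,0,0,0]]]'; python3 -c "
from h import *
go([.4989+.0017,.0718,.0486],yaw=83.75)"
```

```text
clock: 18.2
position: [0.4997, 0.0711, 0.0622]
tool_rot: [-90.0, -0.1, -6.2]
force: [3.4, -3.5, 3.9]
gripper_width: 0.0439
pos mm [499.7  71.1  62.2] jaw yaw 83.8 F [ 3.4 -3.5  3.9] w 43.9 t 18.2
 shift now-tool [ 0.8 13.6  0.8]  in final tool [ 0.8 13.6  0.8]  rotvec [-0.     0.001  0.001]
```

Low force now; keep going in small steps.

```bash
python3 -m inch '[[[-0.3,2,-0.3,0,0,0,0],[-0.3,2,0,0,0,0,0],[-0.3,2,0,0,0,0,0]]]'; python3 -c "
from h import *
go([.4989+.0017,.0718,.0486],yaw=83.75)"
```

```text
clock: 18.45
position: [0.5023, 0.0702, 0.0591]
tool_rot: [-90.0, -0.5, -6.2]
force: [-1.5, -1.1, 17.2]
gripper_width: 0.044
pos mm [502.3  70.2  59.1] jaw yaw 83.8 F [-1.5 -1.1 17.2] w 44.0 t 18.45
 shift now-tool [-2.  10.5  1.4]  in final tool [-1.9 10.5  1.4]  rotvec [-0.     0.001  0.009]
```

```bash
python3 -m inch '[[[-1.5,1,0,0,0,0.008,0],[-0.5,2,0,0,0,0.003,0],[-0.5,2,0,0,0,0.003,0]]]'; python3 -c "
from h import *
go([.4989+.0017,.0718,.0486],yaw=83.75)"
```

```text
clock: 18.7
position: [0.5041, 0.07, 0.0571]
tool_rot: [-90.0, -0.2, -6.2]
force: [-0.2, -2.5, 16.0]
gripper_width: 0.0438
pos mm [504.1  70.   57.1] jaw yaw 83.8 F [-0.2 -2.5 16. ] w 43.8 t 18.7
 shift now-tool [-3.7  8.5  1.4]  in final tool [-3.6  8.5  1.4]  rotvec [-0.001  0.001  0.004]
```

```bash
python3 -m inch '[[[-2,0,0,0,0,0.004,0],[0,0,0,0,0,0,0]]]'; python3 look.py n_w
python3 - <<'E'
from h import *
go([.4989+.0017,.0718,.0486],yaw=83.75)
f=np.load('n_w.npz');cal=dict(intrinsics=f['K'],R=f['R'],t=f['t']);P=cloud(cal,f['d'])
print(P[220:290:6,270:300,2].mean(1).round(4)); g=f['p'][175:300,85:360];cv2.imwrite('pics/m2.png',np.clip(cv2.resize(g,None,fx=2.9,fy=2.9,interpolation=2).astype(float)*1.5,0,255).astype(np.uint8))
E
```

```text
clock: 18.87
position: [0.5034, 0.0699, 0.0574]
tool_rot: [-89.9, -0.2, -6.2]
force: [-1.6, -0.2, 0.9]
gripper_width: 0.0436
comp [ 99 195  92  40 719] top 0.0489 c 472.8 6.3 size 43.6 20.1 long axis deg 83.7 bgr [112. 124. 137.]
comp [238 194  90   8 637] top 0.0513 c 471.0 75.1 size 43.1 3.5 long axis deg 83.7 bgr [101. 111. 121.]
pos mm [503.3  69.9  57.4] jaw yaw 83.8 F [-0.5 -1.1  2.5] w 43.8 t 18.92
 shift now-tool [-2.9  8.8  1.5]  in final tool [-2.9  8.8  1.6]  rotvec [-0.001  0.001  0.003]
[0.075  0.0757 0.0752    nan 0.0748 0.0741 0.0739    nan    nan    nan
    nan 0.071 ]
```

View pics/m2.png

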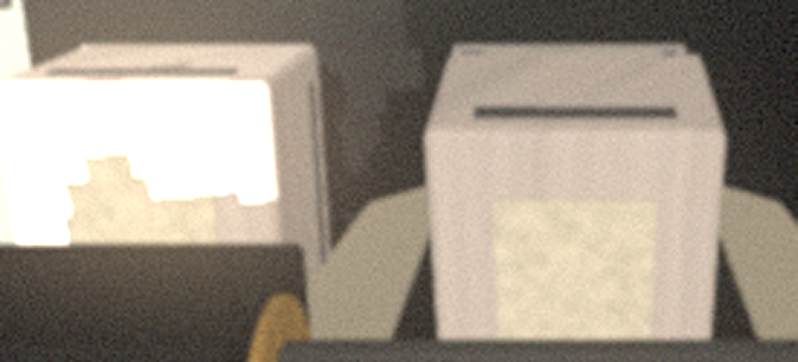

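Run:
```python
from h import *
f=np.load('n_w.npz');cal=dict(intrinsics=f['K'],R=f['R'],t=f['t']);P=cloud(cal,f['d'])
a=np.deg2rad(-6.25);X=np.array([np.cos(a),np.sin(a),0]);Y=np.array([-X[1],X[0],0])
o=np.array([.4989,.0718,0])
for rows in [(195,218),(222,290)]:
    B=P[rows[0]:rows[1],250:315].reshape(-1,3);B=B[~np.isnan(B[:,0])]
    B=B[B[:,2]>.035]
    c=np.median(B,0);u,s,v=np.linalg.svd(B-c,full_matrices=False);n=v[2]*np.sign(v[2][2]+1e-9)
    print(len(B),"c",((c-o)@X*1000).round(1),((c-o)@Y*1000).round(1),c[2].round(4),"n in tray",(n@X).round(3),(n@Y).round(3),n[2].round(3),"rms",(s[2]/len(B)**.5*1000).round(2))
for z,v in((.0758,130),(.0445,43)):
    Q=unproj(cal,[(85+450/2.9,175+v/2.9)],z=z);print(((Q-o)@X*1000).round(1))
```

```text
1489 c -26.5 -0.0 0.0617 n in tray -0.987 0.004 0.158 rms 0.28
4401 c -7.4 -0.0 0.0737 n in tray 0.155 -0.003 0.988 rms 0.59
[-24.1]
[-30.5]
```

```bash
python3 -m inch '[[[0,-5,0,0,0,0,0],[0,-5,0,0,0,-0.05,0],[0,0,0,0,0,-0.05,0],[0,0,0,0,0,-0.055,0],[0,0,0,0,0,0,0]]]'
cat > held.py <<'E'
from h import *
import sys
cal=optics.get_calibration("wrist");p,d=optics.read_camera("wrist");P=cloud(cal,d)
sx,sy=float(sys.argv[2]),float(sys.argv[3])
g=p[165:300,85:360];cv2.imwrite(f'pics/{sys.argv[1]}.png',np.clip(cv2.resize(g,None,fx=2.9,fy=2.9,interpolation=2).astype(float)*1.5,0,255).astype(np.uint8))
a=np.deg2rad(-6.25);X=np.array([np.cos(a),np.sin(a),0]);Y=np.array([-X[1],X[0],0]);o=np.array([sx,sy,0])
B=P[195:290,255:310].reshape(-1,3);B=B[~np.isnan(B[:,0])]
L=np.c_[(B-o)@X,(B-o)@Y,B[:,2]]*1000
L=L[(np.abs(L[:,0])<33)&(L[:,2]>36)&(L[:,2]<140)]
# split front face / top by RANSAC-ish: top = plane fit on points rear of front edge
zt=np.percentile(L[:,2],97);
for it in range(2):
    x0=np.percentile(L[:,0],3)
T=L[L[:,2]>zt-(6 if len(sys.argv)<5 else float(sys.argv[4]))]
A=np.c_[T[:,0],T[:,1],np.ones(len(T))]
for _ in range(6):
    c,*_r=np.linalg.lstsq(A,T[:,2],rcond=None);r=T[:,2]-A@c;k=np.abs(r)<max(.6,2*np.median(np.abs(r)));T,A=T[k],A[k]
print("top plane slope x %.3f y %.3f, z at x=0: %.1f, front edge x %.1f (z %.1f) n=%d"%(c[0],c[1],c[2],np.percentile(T[:,0],1),T[np.argmin(T[:,0]),2],len(T)))
F=L[(L[:,2]<c[2]+c[0]*L[:,0]-3)&(L[:,0]<-15)]
if len(F)>50:
    b,*_r=np.linalg.lstsq(np.c_[F[:,2],np.ones(len(F))],F[:,0],rcond=None);print("front face dx/dz %.3f, x at mid %.1f z range %.1f %.1f"%(b[0],np.median(F[:,0]),F[:,2].min(),F[:,2].max()))
# lateral extent of top face
q,T_,s=tool();print("tcp local",((q-o)@X*1000).round(1),((q-o)@Y*1000).round(1),(q[2]*1000).round(1),"F",s['force'].round(1))
E
python3 held.py o1 .4989 .0718;  python3 -c "
from h import *
go([.4989+.0017,.0718,.0486],yaw=83.75)"
```

```text
clock: 19.33
position: [0.5016, 0.0702, 0.0665]
tool_rot: [-90.0, -9.1, -6.2]
force: [-0.2, 0.0, -2.5]
gripper_width: 0.044
top plane slope x 0.011 y 0.002, z at x=0: 80.7, front edge x -28.0 (z 80.0) n=2597
front face dx/dz 0.002, x at mid -28.6 z range 50.8 77.4
tcp local 3.4 -1.3 66.7 F [-0.  -0.7 -1.2]
pos mm [502.1  70.2  66.7] jaw yaw 83.8 F [-0.  -0.7 -1.2] w 43.5 t 19.38
 shift now-tool [-4.5 17.6  1.4]  in final tool [-1.7 18.1  1.5]  rotvec [-0.001  0.001  0.157]
```

View pics/o1.png

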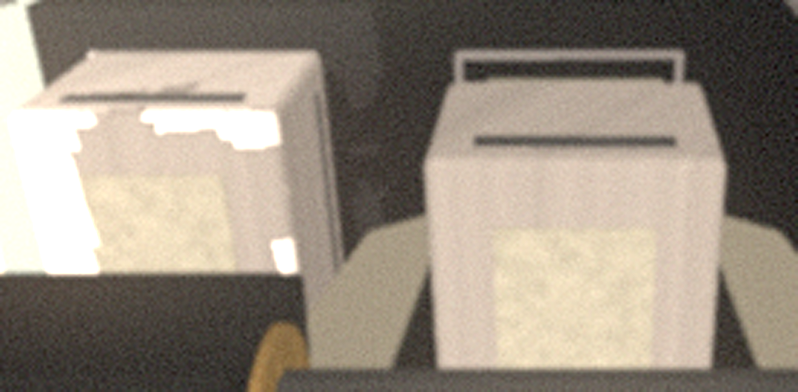

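Run:
```python
from h import *
cal=optics.get_calibration("wrist")
a=np.deg2rad(-6.25);X=np.array([np.cos(a),np.sin(a),0]);Y=np.array([-X[1],X[0],0])
o=np.array([.4989,.0718,0])
for n,c,z in [("top",[(425,158),(722,158)],.0804),("bot",[(448,82),(698,82)],.0485),("rim",[(455,50),(684,50)],.03),("m1top",[(10,106),(282,106)],.062),("m1bot",[(90,52),(318,52)],.030)]:
    Q=unproj(cal,[(85+u/2.9,165+v/2.9) for u,v in c],z=z); print(n,[((q-o)@X*1000).round(1) for q in Q],[((q-o)@Y*1000).round(1) for q in Q])
```

```text
top [np.float64(-28.1), np.float64(-28.0)] [np.float64(-20.8), np.float64(21.7)]
bot [np.float64(-27.6), np.float64(-27.5)] [np.float64(-21.3), np.float64(22.1)]
rim [np.float64(-27.1), np.float64(-27.0)] [np.float64(-22.1), np.float64(21.7)]
m1top [np.float64(-28.6), np.float64(-28.6)] [np.float64(-89.7), np.float64(-46.2)]
m1bot [np.float64(-26.7), np.float64(-26.7)] [np.float64(-91.9), np.float64(-48.3)]
```

```bash
python3 -m inch '[[[-0.2,2,0,0,0,0,0],[-0.3,2,0,0,0,0,0],[0,0,0,0,0,0,0]]]';python3 held.py o2 .4989 .0718
```

```text
clock: 19.63
position: [0.5027, 0.0702, 0.0624]
tool_rot: [-90.0, -8.8, -6.2]
force: [-0.2, 0.0, -2.4]
gripper_width: 0.044
top plane slope x 0.004 y 0.005, z at x=0: 76.5, front edge x -26.9 (z 76.0) n=2606
front face dx/dz 0.008, x at mid -27.6 z range 47.8 73.4
tcp local 4.0 -1.1 62.5 F [-0.3 -0.6 -1.9]
```

```bash
python3 -m inch '[[[-0.6,2,0,0,0,0,0],[-0.6,2,0,0,0,0,0],[-0.2,0,0,0,0,0,0]]]';python3 held.py o3 .4989 .0718
```

```text
clock: 19.93
position: [0.5025, 0.07, 0.0579]
tool_rot: [-90.0, -8.7, -6.2]
force: [-0.3, 0.3, -0.9]
gripper_width: 0.0434
top plane slope x 0.003 y 0.003, z at x=0: 72.1, front edge x -27.0 (z 71.8) n=2648
front face dx/dz 0.008, x at mid -27.7 z range 42.6 69.0
tcp local 3.8 -1.4 58.0 F [ 0.3 -0.6 -1.9]
```

```bash
python3 -m inch '[[[-0.6,2.5,0,0,0,0,0],[-0.6,2.5,0,0,0,0,0],[-0.2,0,0,0,0,0,0]]]';python3 held.py o4 .4989 .0718
```

```text
clock: 20.23
position: [0.5024, 0.07, 0.0526]
tool_rot: [-90.0, -8.8, -6.2]
force: [1.4, -0.2, -3.0]
gripper_width: 0.0437
top plane slope x 0.009 y 0.004, z at x=0: 66.8, front edge x -27.3 (z 66.2) n=2574
front face dx/dz 0.006, x at mid -27.9 z range 37.6 63.5
tcp local 3.6 -1.4 52.7 F [ 1.7 -1.1 -3.5]
```

```bash
python3 -m inch '[[[-0.6,2.5,0,0,0,0,0],[-0.5,2.5,0,0,0,0,0],[-0.2,0.6,0,0,0,0,0]]]';python3 held.py o5 .4989 .0718
```

```text
clock: 20.53
position: [0.5023, 0.07, 0.0477]
tool_rot: [-90.0, -8.9, -6.2]
force: [-8.4, -1.4, 21.0]
gripper_width: 0.0435
top plane slope x 0.023 y 0.001, z at x=0: 62.2, front edge x -27.7 (z 61.5) n=2626
front face dx/dz -0.010, x at mid -28.1 z range 36.0 58.5
tcp local 3.6 -1.4 47.7 F [-3.9 -1.2 11.1]
```

```bash
python3 -m inch '[[[0,0,0,0,0,0,51],[0,0,0,0,0,0,51],[0,0,0,0,0,0,51],[1.6,-10,0.5,0,0,0,51],[3.2,-20,0,0,0,0,51],[4,-25,0,0,0,0.05,60],[2,-30,0,0,0,0.05,93],[0,-30,0,0,0,0.05,93]]]';python3 look.py q_w;  python3 -c "
from h import *
f=np.load('q_w.npz');cal=dict(intrinsics=f['K'],R=f['R'],t=f['t']);P=cloud(cal,f['d'])
r=cv2.resize(f['p'],None,fx=1,fy=1)
m=(P[...,2]>.056)&(P[...,2]<.07)
n,L,S,_=cv2.connectedComponentsWithStats(m.astype(np.uint8))
for i in range(1,n):
  if S[i,4]>300: print(S[i],np.nanmedian(P[L==i],0).round(4))
go([.5671,-.3290,.2],yaw=79.5)"
```

```text
clock: 21.25
position: [0.4947, 0.0715, 0.1643]
tool_rot: [-90.0, 0.7, -6.2]
force: [-0.3, 0.3, -0.9]
gripper_width: 0.0666
comp [   0    0   62   94 3500] top 0.0455 c 350.2 -110.6 size 53.2 44.3 long axis deg 38.5 bgr [159. 234. 247.]
[ 164  182   60   67 3484] [0.4872 0.003  0.0616]
[ 254  182   57   67 3665] [0.4961 0.0723 0.0617]
pos mm [497.5  71.5 170.1] jaw yaw 83.8 F [ 2.4 -0.5  5.6] w 70.2 t 21.3
 shift now-tool [ 112.   -31.3 -390.7]  in final tool [ 141.4  -29.9 -381.2]  rotvec [-0.001  0.075 -0.009]
```

View pics/q_w.png

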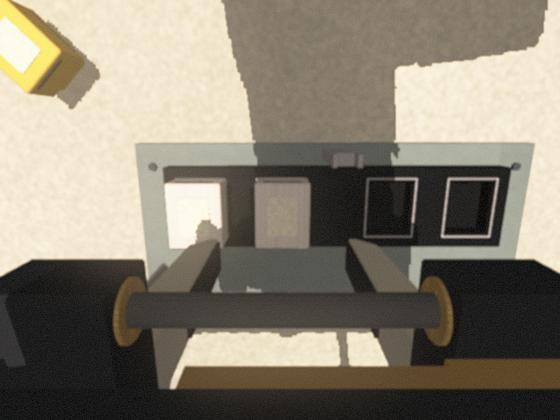

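```bash
python3 -m inch '[[[0,-15,-30,0,0,-0.009,93],[0,-10,-38,0,0,0,93],[0,-5,-38,0,0,0,93],[0,0,-38,0,0,0,93],[10,0,-38,0,0,0,93],[30,0,-38,0,0,0,93],[30,0,-38,0,0.035,0,93],[30,0,-38,0,0.035,0,93]]]';python3 -c "
from h import *
go([.5671,-.3290,.16],yaw=79.5)"
```

```text
clock: 21.97
position: [0.5534, -0.22, 0.211]
tool_rot: [-89.9, -0.7, -9.8]
force: [0.4, 1.1, 0.3]
gripper_width: 0.0931
pos mm [ 553.4 -220.   211. ] jaw yaw 80.2 F [0.4 1.1 0.3] w 93.1 t 21.97
 shift now-tool [  31.3   51.2 -105.2]  in final tool [  33.3   51.  -104.6]  rotvec [-0.002  0.013  0.013]
```

```bash
python3 -m inch '[[[10,10,-30,0,0.013,0.012,93],[10,15,-30,0,0,0,93],[8,15,-25,0,0,0,93],[2,10,-12,0,0,0,93],[0,0,0,0,0,0,93],[0,0,0,0,0,0,93]]]';python3 look.py r_w;python3 -c "
from h import *
go([.5671,-.3290,.036],yaw=79.5)"
```

```text
clock: 22.47
position: [0.5681, -0.3317, 0.1611]
tool_rot: [-90.0, -0.3, -11.0]
force: [0.0, 1.5, 0.6]
gripper_width: 0.0928
comp [ 254  173   54   62 3265] top 0.0457 c 566.0 -330.8 size 52.1 43.3 long axis deg -10.4 bgr [150. 170. 181.]
pos mm [ 568.  -331.3  161.2] jaw yaw 79.0 F [-0.1 -0.7  0.3] w 93.0 t 22.52
 shift now-tool [ -2.1 125.2   2. ]  in final tool [ -1.3 125.2   2.1]  rotvec [-0.001 -0.008  0.006]
```

View pics/r_w.png

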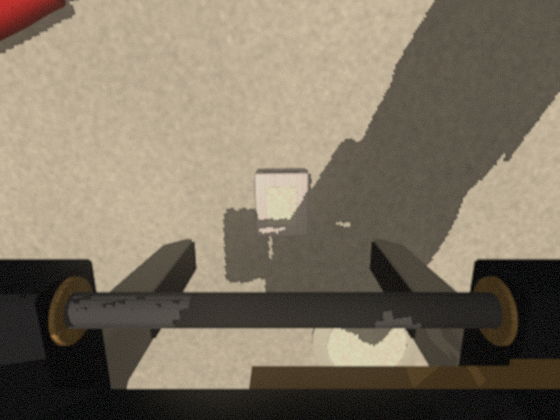

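```bash
python3 -m inch '[[[-3,25,0.5,0,-0.008,0.005,80],[-1,30,0,0,0,0,80],[-1,30,0,0,0,0,80],[-1,22,0,0,0,0,80],[0,0,0,0,0,0,80],[0,0,0,0,0,0,80]]]'; python3 -c "
from h import *
go([.5664,-.3305,.036],yaw=79.6)"
```

```text
clock: 23.02
position: [0.5666, -0.3221, 0.0602]
tool_rot: [-90.1, -0.6, -10.0]
force: [-0.0, -0.5, 0.7]
gripper_width: 0.0795
pos mm [ 566.6 -322.1   60.2] jaw yaw 80.0 F [-0.  -0.5  0.7] w 79.5 t 23.02
 shift now-tool [ 1.  24.2 -8.2]  in final tool [ 1.3 24.2 -8.3]  rotvec [0.003 0.006 0.011]
```

```bash
python3 -m inch '[[[0.5,0,-8,0,0.006,0.01,80],[0,0,0,0,0,0,80],[0,10,0,0,0,0,80],[0,10,0,0,0,0,80],[0,0,0,0,0,0,80],[0,0,0,0,0,0,80]]]'; python3 -c "
from h import *
go([.5664,-.3305,.036],yaw=79.6)"
```

```text
clock: 23.52
position: [0.5691, -0.3311, 0.0463]
tool_rot: [-90.4, -0.5, -10.3]
force: [-0.8, -0.4, 0.2]
gripper_width: 0.0802
pos mm [ 569.1 -331.1   46.3] jaw yaw 79.7 F [-0.8 -0.4  0.2] w 80.2 t 23.52
 shift now-tool [-2.8 10.3  0.2]  in final tool [-2.8 10.3  0.1]  rotvec [0.006 0.002 0.009]
```

```bash
python3 -m inch '[[[-3,6,0,0.006,0,0.008,80],[-0.5,5,0,0,0,0,80],[-0.5,1,0,0,0,0,80],[0,0,0,0,0,0,80]]]'; python3 -c "
from h import *
go([.5664,-.3305,.036],yaw=79.6)"
```

```text
clock: 23.85
position: [0.5645, -0.3304, 0.0328]
tool_rot: [-90.0, 0.0, -10.3]
force: [0.7, -1.2, -0.1]
gripper_width: 0.08
pos mm [ 564.5 -330.4   32.8] jaw yaw 79.7 F [ 0.7 -1.2 -0.1] w 80.0 t 23.85
 shift now-tool [ 1.9 -3.2  0.2]  in final tool [ 1.9 -3.2  0.2]  rotvec [-0.001  0.001 -0.001]
```

```bash
python3 -m inch '[[[1.9,-1.5,0,0,0,0,80],[0,0,0,0,0,0,0],[0,0,0,0,0,0,0],[0,0,0,0,0,0,0],[0,0,0,0,0,0,0],[0,0,0,0,0,0,0],[0,0,0,0,0,0,0],[0,0,0,0,0,0,0]]]'; python3 -m inch '[[[0,0,0,0,0,0,0],[0,0,0,0,0,0,0]]]'; python3 -c "
from h import *
go([.5664,-.3305,.036],yaw=79.6)"
```

```text
clock: 24.52
position: [0.5669, -0.331, 0.035]
tool_rot: [-90.0, -0.0, -10.3]
force: [0.1, -1.1, 0.1]
gripper_width: 0.0437
clock: 24.68
position: [0.5669, -0.3311, 0.035]
tool_rot: [-90.0, -0.0, -10.3]
force: [0.2, -1.3, 0.6]
gripper_width: 0.0439
pos mm [ 566.9 -331.1   35. ] jaw yaw 79.7 F [ 0.2 -1.3  0.6] w 43.9 t 24.68
 shift now-tool [-0.6 -1.   0.4]  in final tool [-0.6 -1.   0.4]  rotvec [0.    0.001 0.   ]
```

```bash
python3 -m inch '[[[0,-10,0,0,0,0,0],[0,-25,0,0,0,0,0],[0,-35,0,0,0,0,0],[0,-35,0,0,0,0,0],[-10,-25,20,0,0,0,0],[-25,-10,30,0,0,0,0],[-25,0,38,0,-0.035,0,0],[-25,0,38,0,-0.035,0,0]]]'; python3 -c "
from h import *
go([.5097,.1658,.15],yaw=83.75)"
```

```text
clock: 25.35
position: [0.5053, -0.1981, 0.1833]
tool_rot: [-90.0, -0.0, -6.6]
force: [1.1, 0.5, -2.0]
gripper_width: 0.0436
pos mm [ 505.3 -198.1  183.3] jaw yaw 83.4 F [ 1.1  0.5 -2. ] w 43.6 t 25.35
 shift now-tool [-37.5  33.5 362. ]  in final tool [-35.2  33.3 362.2]  rotvec [-0.    -0.006  0.001]
```

```bash
python3 -m inch '[[[-8,0,36,0,-0.006,0,0],[-8,0,38,0,0,0,0],[-8,0,38,0,0,0,0],[-6,0,38,0,0,0,0],[-4,0,38,0,0,0,0],[-1,0,38,0,0,0,0],[0,0,38,0,0,0,0],[0,0,38,0,0,0,0]]]'; python3 -c "
from h import *
go([.5097,.1658,.12],yaw=83.75)"
```

```text
clock: 26.02
position: [0.4953, 0.1197, 0.1901]
tool_rot: [-90.0, -0.3, -6.3]
force: [0.8, -0.4, -1.5]
gripper_width: 0.0438
pos mm [495.3 119.7 190.1] jaw yaw 83.7 F [ 0.8 -0.4 -1.5] w 43.8 t 26.02
 shift now-tool [ 8.9 70.2 47.4]  in final tool [ 9.3 70.1 47.4]  rotvec [-0.    -0.001  0.004]
```

```bash
python3 -m inch '[[[3,0,25,0,0,0.004,0],[3,15,14,0,0,0,0],[2,25,6,0,0,0,0],[0,25,0,0,0,0,0],[0,8,0,0,0,0,0],[0,0,0,0,0,0,0],[0,0,0,0,0,0,0]]]'; python3 held.py s1_ .50935 .1672; python3 -c "
from h import *
go([.5097,.1658,.08],yaw=83.75)"
```

```text
clock: 26.6
position: [0.5085, 0.1747, 0.1203]
tool_rot: [-89.8, -0.3, -5.8]
force: [0.0, -0.7, -1.6]
gripper_width: 0.044
top plane slope x 0.028 y 0.005, z at x=0: 131.4, front edge x -27.6 (z 130.9) n=2509
front face dx/dz -0.016, x at mid -28.1 z range 100.7 127.5
tcp local -1.4 7.4 120.6 F [-0.3  0.5 -1.5]
pos mm [508.8 174.7 120.6] jaw yaw 84.2 F [-0.3  0.5 -1.5] w 43.9 t 26.65
 shift now-tool [ 1.6 40.6 -8.9]  in final tool [ 1.9 40.6 -8.7]  rotvec [-0.004  0.008  0.006]
```

View pics/s1_.png

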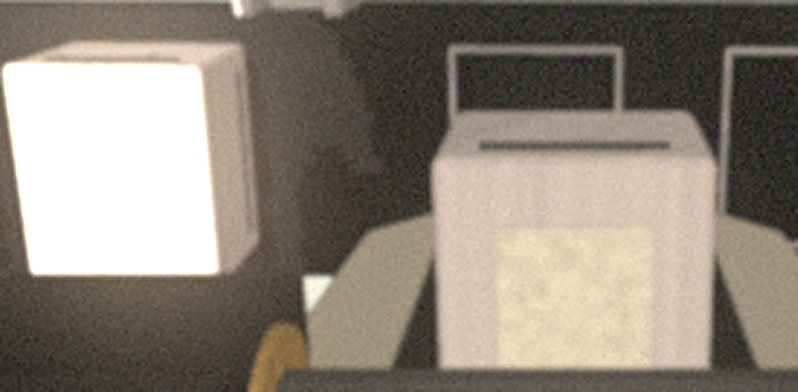

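```bash
python3 -m inch '[[[0,8,-8,0,0.007,0.005,0],[-0.5,12,-1,0,0,0,0],[-0.5,12,0,0,0,0,0],[-0.5,8,0,0,0,0,0],[0,0,0,0,0,0,0],[0,0,0,0,0,0,0]]]'; python3 held.py s2_ .50935 .1672; python3 -c "
from h import *
go([.5089,.1658,.051],yaw=83.75)"
```

```text
clock: 27.15
position: [0.5094, 0.1625, 0.0839]
tool_rot: [-89.6, -0.5, -6.5]
force: [0.3, 0.4, -1.5]
gripper_width: 0.0438
top plane slope x 0.036 y 0.007, z at x=0: 95.1, front edge x -25.7 (z 93.7) n=2515
front face dx/dz -0.018, x at mid -26.0 z range 64.0 91.1
tcp local 0.5 -4.6 84.0 F [ 0.1 -0.2 -2. ]
pos mm [509.4 162.6  84. ] jaw yaw 83.5 F [ 0.1 -0.2 -2. ] w 43.6 t 27.2
 shift now-tool [-1.1 33.   2.9]  in final tool [-0.8 33.   3.1]  rotvec [-0.006 -0.004  0.008]
```

```bash
python3 -m inch '[[[-1.5,5,3,-0.006,-0.003,0.025,0],[-0.5,5,0,0,0,0,0],[0,0,0,0,0,0,0],[0,0,0,0,0,0,0]]]'; python3 held.py s3_ .50935 .1672; python3 -c "
from h import *
go([.5089,.1658,.051],yaw=83.75)"
```

```text
clock: 27.53
position: [0.5086, 0.1663, 0.0747]
tool_rot: [-90.0, 1.0, -6.3]
force: [-0.4, 0.2, -2.8]
gripper_width: 0.044
top plane slope x 0.013 y 0.001, z at x=0: 85.9, front edge x -26.6 (z 85.3) n=2466
front face dx/dz 0.006, x at mid -27.3 z range 55.5 82.5
tcp local -0.8 -1.1 74.6 F [-1.  -0.6 -1.7]
pos mm [508.4 166.2  74.6] jaw yaw 83.7 F [-1.  -0.6 -1.7] w 43.9 t 27.58
 shift now-tool [ 0.9 23.6 -0.4]  in final tool [ 0.5 23.6 -0.4]  rotvec [-0.001 -0.001 -0.017]
```

View pics/s3_.png

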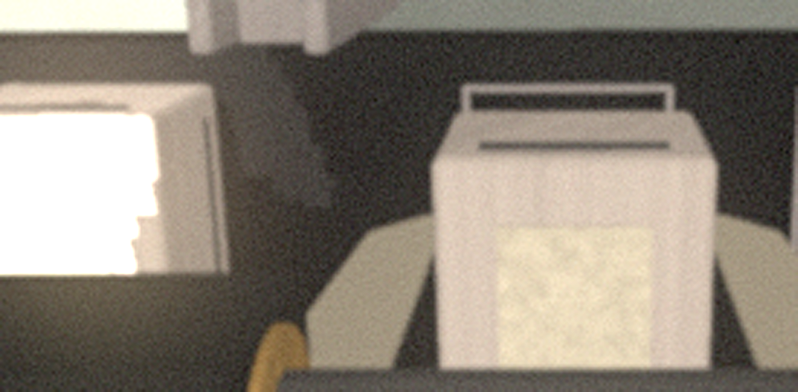

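```bash
python3 -m inch '[[[-0.4,4,0,0,0,0,0],[-0.5,4,0,0,0,0,0],[-0.4,2,0,0,0,0,0],[0,0,0,0,0,0,0]]]'; python3 held.py s4_ .50935 .1672
```

```text
clock: 27.92
position: [0.5073, 0.1664, 0.0643]
tool_rot: [-90.0, 0.9, -6.3]
force: [0.6, -2.1, 0.7]
gripper_width: 0.044
top plane slope x 0.009 y -0.004, z at x=0: 75.4, front edge x -27.9 (z 75.3) n=2505
front face dx/dz 0.007, x at mid -28.6 z range 44.9 72.2
tcp local -1.9 -1.0 64.4 F [ 1.2 -2.4 -1.9]
```

```bash
python3 -m inch '[[[0.8,1,-0.3,0,0,0,0],[0,2,0,0,0,0,0],[0,2,0,0,0,0,0],[0,0,0,0,0,0,0]]]'; python3 held.py s5_ .50935 .1672
```

```text
clock: 28.3
position: [0.5079, 0.1661, 0.059]
tool_rot: [-89.9, 0.9, -6.3]
force: [0.5, -0.5, -2.1]
gripper_width: 0.0437
top plane slope x 0.010 y -0.001, z at x=0: 70.2, front edge x -27.3 (z 69.4) n=2527
front face dx/dz 0.006, x at mid -28.0 z range 39.2 66.8
tcp local -1.4 -1.2 59.1 F [-0.  -0.3 -2.1]
```

Inside with no force. Finish.

```bash
python3 -m inch '[[[-0.2,2.5,0,0,0,0,0],[-0.2,2.5,0,0,0,0,0],[-0.2,2.5,0,0,0,0,0],[0,1.5,0,0,0,0,0]]]'; python3 held.py s6_ .50935 .1672
```

```text
clock: 28.68
position: [0.5076, 0.1662, 0.0506]
tool_rot: [-89.9, 0.8, -6.3]
force: [-13.4, -4.6, 38.0]
gripper_width: 0.0433
top plane slope x 0.024 y 0.005, z at x=0: 62.1, front edge x -28.0 (z 61.4) n=2577
front face dx/dz -0.012, x at mid -28.4 z range 36.3 58.4
tcp local -1.6 -1.2 50.7 F [-5.8 -2.1 10.8]
```

```bash
python3 -m inch '[[[0,0,0,0,0,0,54],[0,0,0,0,0,0,54],[0,0,0,0,0,0,54],[0,-10,0,0,0,0,54],[0,-25,0,0,0,0,54],[0,-35,0,0,0,-0.015,70],[0,-35,-10,0,0,0,93],[0,-40,-20,0,0,0,93]]]';python3 -m inch '[[[10,-40,-20,0,0,0,93],[10,-40,-20,0,0,0,93],[10,-30,0,0,0,0,93],[0,0,0,0,0,0,93],[0,0,0,0,0,0,93]]]';python3 look.py t_w;  python3 -c "
from h import *
f=np.load('t_w.npz');cal=dict(intrinsics=f['K'],R=f['R'],t=f['t']);P=cloud(cal,f['d'])
m=(P[...,2]>.056)&(P[...,2]<.07)
n,L,S,_=cv2.connectedComponentsWithStats(m.astype(np.uint8))
for i in range(1,n):
  if S[i,4]>200: print(S[i],np.nanmedian(P[L==i],0).round(4),np.nanpercentile(P[L==i][:,2],[2,98]).round(4))
go([.67,.1,.25],yaw=83.75)"
```

```text
clock: 29.4
position: [0.5022, 0.1385, 0.1924]
tool_rot: [-90.1, 0.6, -6.2]
force: [0.2, -0.2, 1.0]
gripper_width: 0.0697
clock: 29.82
position: [0.528, 0.0968, 0.3089]
tool_rot: [-90.0, -0.2, -6.2]
force: [0.4, -0.7, -0.5]
gripper_width: 0.0928
comp [544   0  16  55 476] top 0.0496 c 392.2 415.8 size 55.0 11.1 long axis deg -3.5 bgr [49. 54. 53.]
comp [  52   11   60   63 2005] top 0.0455 c 349.8 -111.5 size 54.8 44.2 long axis deg 38.5 bgr [133. 208. 229.]
[ 179  134   40   47 1715] [0.4902 0.0035 0.0616] [0.059  0.0635]
[ 239  134   38   46 1692] [0.497  0.0727 0.0617] [0.0593 0.0635]
[ 319  134   39   46 1707] [0.507  0.1673 0.0618] [0.0596 0.0636]
pos mm [528.2  97.  309.1] jaw yaw 83.8 F [0.1 0.3 1.7] w 92.8 t 29.87
 shift now-tool [140.4  59.6  18.3]  in final tool [140.6  59.1  18.4]  rotvec [-0.001  0.001  0.003]
```

View pics/t_w.png

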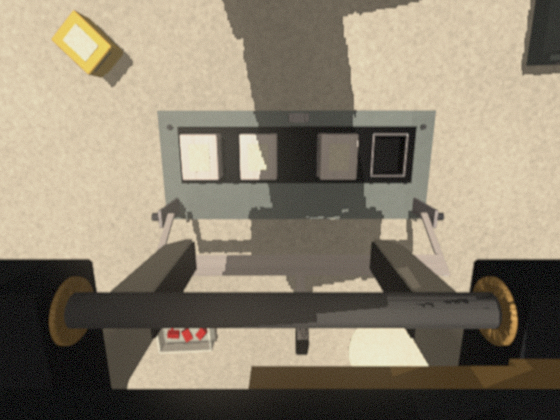

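Run:
```python
from h import *
for n in ["scene","top"]:
    p,d=optics.read_camera(n); cv2.imwrite(f"pics/u_{n}.png",cv2.resize(p,None,fx=1.4,fy=1.4,interpolation=2))
    for r in optics.cut_out(n,"mod1_mid"): print(n,round(r['conf'],2),np.round(r['extent']))
```

```text
scene 0.73 [320. 207. 118.  49.]
```

View pics/u_scene.png

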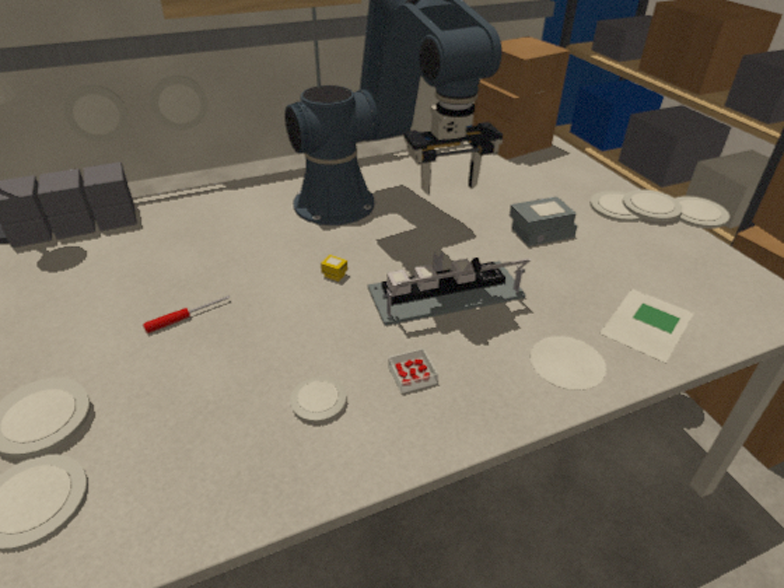

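View pics/u_top.png

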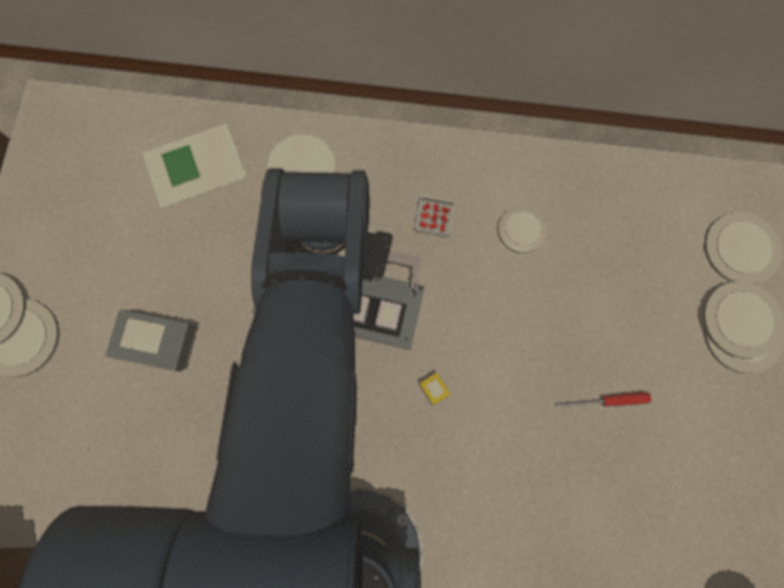

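Run:
```python
from h import *
f=np.load('t_w.npz');cal=dict(intrinsics=f['K'],R=f['R'],t=f['t']);P=cloud(cal,f['d'])
for v in range(326,360,4): print(v,[ (P[v,u]*1000).round(0).tolist() for u in (292,298,303,308)])
go([.671,.0993,.22],yaw=83.75)
```

```text
326 [[504.0, 103.0, 395.0], [504.0, 104.0, 395.0], [504.0, 105.0, 396.0], [504.0, 107.0, 396.0]]
330 [[776.0, 86.0, 1.0], [649.0, 100.0, 188.0], [648.0, 104.0, 189.0], [650.0, 109.0, 188.0]]
334 [[785.0, 86.0, -1.0], [649.0, 100.0, 193.0], [650.0, 104.0, 192.0], [651.0, 109.0, 191.0]]
338 [[792.0, 85.0, -1.0], [651.0, 99.0, 196.0], [652.0, 104.0, 196.0], [653.0, 108.0, 195.0]]
342 [[799.0, 84.0, -1.0], [654.0, 99.0, 198.0], [654.0, 103.0, 198.0], [655.0, 108.0, 197.0]]
346 [[806.0, 83.0, 0.0], [656.0, 98.0, 200.0], [657.0, 103.0, 200.0], [659.0, 107.0, 198.0]]
350 [[814.0, 83.0, -1.0], [665.0, 98.0, 194.0], [666.0, 102.0, 194.0], [816.0, 108.0, 1.0]]
354 [[822.0, 82.0, -2.0], [674.0, 97.0, 188.0], [675.0, 102.0, 187.0], [824.0, 107.0, -0.0]]
358 [[829.0, 81.0, -1.0], [831.0, 91.0, -2.0], [831.0, 99.0, -1.0], [832.0, 107.0, -1.0]]
pos mm [527.1  97.4 306.2] jaw yaw 83.8 F [-0.6 -0.3  0.2] w 92.9 t 30.07
 shift now-tool [143.   85.9  17.3]  in final tool [142.8  86.2  17.5]  rotvec [ 0.     0.002 -0.002]
```

```bash
python3 -m inch '[[[25,0,3,0,0,0,40],[30,0,3,0,0,0,40],[30,0,3,0,0,0,40],[30,10,3,0,0,0,40],[22,20,3,0,0,0,40],[3,20,0,0,0,0,40],[0,0,0,0,0,0,40],[0,0,0,0,0,0,40]]]'; python3 -c "
from h import *
go([.671,.0997,.173],yaw=83.75)"; python3 look.py v_w
```

```text
clock: 30.73
position: [0.6696, 0.1, 0.2444]
tool_rot: [-90.2, 0.9, -5.9]
force: [0.2, -0.8, 0.1]
gripper_width: 0.0444
pos mm [669.6 100.  244.4] jaw yaw 84.1 F [ 0.2 -0.8  0.1] w 44.4 t 30.73
 shift now-tool [ 2.6 71.3 -0. ]  in final tool [ 1.5 71.4 -0.2]  rotvec [ 0.003  0.006 -0.016]
comp [166  16  20  34 182] top 0.0482 c 505.8 15.6 size 30.0 18.3 long axis deg -9.9 bgr [ 92. 103. 111.]
```

View pics/v_w.png

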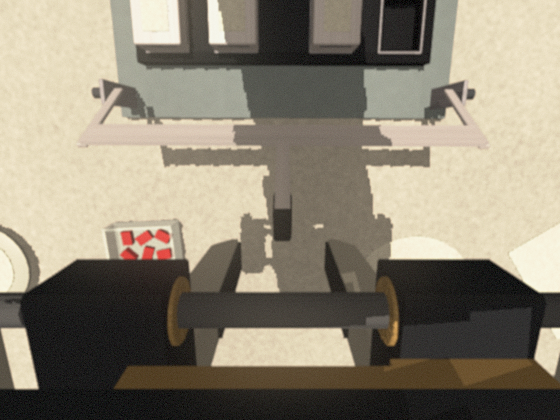

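```bash
python3 -m inch '[[[0,20,0,0,0.004,-0.012,34],[0,22,0,0,0,0,34],[0,18,0,0,0,0,34],[0,6,0,0,0,0,34],[0,0,0,0,0,0,34]]]'; python3 -c "
from h import *
go([.671,.0997,.173],yaw=83.75)"
```

```text
clock: 31.2
position: [0.668, 0.101, 0.1832]
tool_rot: [-90.1, -0.2, -6.1]
force: [0.3, -0.3, 1.3]
gripper_width: 0.0342
pos mm [668.  101.  183.2] jaw yaw 83.9 F [ 0.3 -0.3  1.3] w 34.2 t 31.2
 shift now-tool [ 3.1 10.2 -1. ]  in final tool [ 3.2 10.2 -1. ]  rotvec [0.002 0.003 0.003]
```

```bash
python3 -m inch '[[[2.5,10,-1,0,0,0,34],[0,0,0,0,0,0,34],[0,0,0,0,0,0,8],[0,0,0,0,0,0,8],[0,0,0,0,0,0,8],[0,0,0,0,0,0,8]]]'; python3 arc.py -4 6 142
```

```text
clock: 31.7
position: [0.672, 0.0996, 0.1785]
tool_rot: [-90.1, -0.5, -6.1]
force: [-2.8, -18.0, -3.9]
gripper_width: 0.0122
r 145.9 phi 128.9 theta 2.18 F along x,z -0.8 [ -2.8 -18.   -3.9] lat -1.9 w 12.2 t 31.7
[-10.4,-2.9] [-8.3,-5.4] [-8.7,-4.8] [-9.0,-4.2] [-9.3,-3.5] [-9.5,-2.9]
```

```bash
sed -i 's/\[.581,.1114,.07\]/[.5795,.1116,.07]/' arc.py; python3 -m inch '[[[0,0,-0.8,0,0,0,8]]]'; python3 arc.py -7 6
```

```text
clock: 31.78
position: [0.6718, 0.0991, 0.1785]
tool_rot: [-90.0, -0.5, -6.1]
force: [0.1, 5.4, -3.4]
gripper_width: 0.012
r 146.8 phi 129.4 theta 2.19 F along x,z -0.4 [ 0.1  5.4 -3.4] lat -2.5 w 12.0 t 31.7833
[-14.5,-10.5] [-15.7,-8.6] [-16.6,-6.7] [-17.3,-4.6] [-17.8,-2.5] [-17.9,-0.3]
```

```bash
python3 -m inch '[[[-14.5,-10.5,0,0,0,0,8],[-15.7,-8.6,0,0,0,0,8],[-16.6,-6.7,0,0,0,0,8],[-17.3,-4.6,0,0,0,0,8]]]'; python3 arc.py -7 6
```

```text
clock: 32.12
position: [0.6105, 0.1058, 0.2093]
tool_rot: [-89.9, -1.1, -6.1]
force: [3.3, 0.3, -2.7]
gripper_width: 0.0116
r 147.7 phi 102.3 theta 1.72 F along x,z 3.3 [ 3.3  0.3 -2.7] lat -2.4 w 11.6 t 32.1167
[-17.8,-2.7] [-18.0,-0.6] [-18.0,1.6] [-17.6,3.8] [-17.0,5.9] [-16.2,8.0]
```

```bash
python3 -m inch '[[[-17.8,-2.7,0,0,0,0,8],[-18.0,-0.6,0,0,0,0,8],[-18,1.6,0,0,0,0,8],[-17.6,3.8,0,0,0,0,8]]]'; python3 arc.py -7 6
```

```text
clock: 32.45
position: [0.5412, 0.1132, 0.2105]
tool_rot: [-89.8, -2.0, -6.1]
force: [3.2, -0.7, 1.9]
gripper_width: 0.0121
r 150.5 phi 75.2 theta 1.24 F along x,z 3.2 [ 3.2 -0.7  1.9] lat -2.5 w 12.1 t 32.45
[-17.4,5.8] [-16.6,7.8] [-15.5,9.8] [-14.2,11.6] [-12.7,13.3] [-11.0,14.7]
```

```bash
python3 -m inch '[[[-16.5,8,0,0,0,0.015,8],[-16,9,0,0,0,0.015,8],[-15,10.5,0,0,0,0,8],[-13.5,12,0,0,0,0,8]]]'; python3 arc.py -7 6 147
```

```text
clock: 32.78
position: [0.4832, 0.1195, 0.178]
tool_rot: [-89.7, -1.3, -6.1]
force: [-2.8, -1.5, 8.2]
gripper_width: 0.0116
r 148.7 phi 49.4 theta 0.79 F along x,z -2.7 [-2.8 -1.5  8.2] lat -2.6 w 11.6 t 32.7833
[-11.8,13.8] [-11.3,14.0] [-9.5,15.2] [-7.6,16.3] [-5.5,17.1] [-3.4,17.6]
```

```bash
python3 -m inch '[[[-11.8,13.8,0,0,0,0.015,8],[-10.8,14.0,0,0,0,0,8],[-9,15,0,0,0,0,8]]]'; python3 arc.py -5 6 147
```

```text
clock: 33.03
position: [0.4512, 0.1229, 0.1372]
tool_rot: [-89.7, -0.7, -6.0]
force: [-1.3, -1.1, 3.5]
gripper_width: 0.0117
r 147.7 phi 29.3 theta 0.44 F along x,z -1.2 [-1.3 -1.1  3.5] lat -2.6 w 11.7 t 33.0333
[-5.2,11.8] [-4.8,11.9] [-3.7,12.3] [-2.6,12.6] [-1.5,12.7] [-0.4,12.8]
```

```bash
python3 -m inch '[[[-5,11.8,0,0,0,0,8],[-4.5,11.9,0,0,0,0,8],[-3.5,12.2,0,0,0,0,8]]]'; python3 arc.py -4 5 147
```

```text
clock: 33.28
position: [0.4371, 0.1245, 0.1011]
tool_rot: [-89.7, -0.8, -5.9]
force: [-1.1, -1.5, 3.3]
gripper_width: 0.0116
r 147.5 phi 14.2 theta 0.18 F along x,z -0.9 [-1.1 -1.5  3.3] lat -2.6 w 11.6 t 33.2833
[-1.7,10.1] [-1.5,10.2] [-0.7,10.2] [-0.0,10.3] [0.7,10.2]
```

```bash
python3 -m inch '[[[-1.5,8,0,0,0,0,8],[-1,6,0,0,0,0,8],[-0.5,5,0,0,0,0,8],[0,0,0,0,0,0,8]]]'; python3 arc.py -4 5 147; python3 look.py w_w
```

```text
clock: 33.62
position: [0.4336, 0.1248, 0.0804]
tool_rot: [-89.7, -0.7, -5.9]
force: [-1.6, -0.4, 0.2]
gripper_width: 0.0118
r 147.3 phi 6.0 theta 0.04 F along x,z -1.6 [-1.6 -0.4  0.2] lat -2.6 w 11.8 t 33.6167
[-0.4,10.3] [-0.0,10.3] [0.7,10.2] [1.4,10.2] [2.1,10.0]
```

View pics/w_w.png

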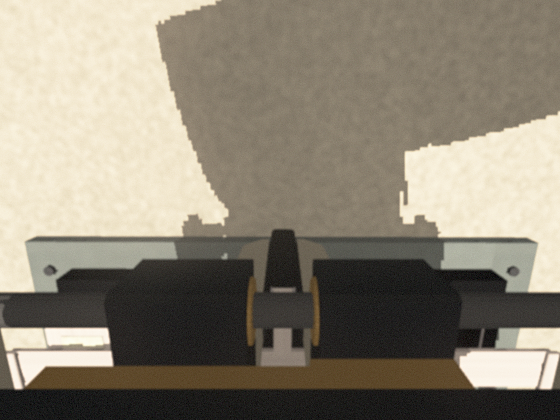

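Press down until it meets the catch.

```bash
python3 -m inch '[[[0,3,0,0,0,0,8],[0,3,0,0,0,0,8]]]'; python3 -m inch '[[[0,2.5,0,0,0,0,8],[0,2,0,0,0,0,8]]]'; python3 arc.py -4 1 147
```

```text
clock: 33.83
position: [0.4342, 0.1249, 0.0764]
tool_rot: [-89.7, -0.7, -5.9]
force: [-12.5, -5.5, 43.4]
gripper_width: 0.0116
clock: 34.0
position: [0.4348, 0.1248, 0.0754]
tool_rot: [-89.7, -0.8, -5.9]
force: [-15.5, -3.5, 38.6]
gripper_width: 0.0116
r 145.7 phi 4.1 theta 0.0 F along x,z -15.1 [-15.5  -3.5  38.6] lat -2.5 w 11.6 t 34.0
[-1.7,10.2]
```

```bash
python3 -m inch '[[[0,-0.5,0,0,0,0,8],[0,0,0,0,0,0,30],[0,0,0,0,0,0,34],[0,0,0,0,0,0,34],[0,-12,0,0,0,0,34],[0,-30,0,0,0,0,34],[0,-38,0,0,0,0,50],[0,-40,0,0,0,0,93]]]'; python3 -m inch '[[[35,-38,0,0,0,0,93],[38,-38,0,0,0,0,93],[38,-20,0,0,0,0,93],[20,0,0,0,0,0,93],[0,0,0,0,0,0,93],[0,0,0,0,0,0,93]]]'; python3 look.py x_w
python3 - <<'E'
from h import *
go([.5,.1,.3])
f=np.load('x_w.npz');cal=dict(intrinsics=f['K'],R=f['R'],t=f['t']);P=cloud(cal,f['d'])
cv2.imwrite("pics/x2.png",cv2.resize(f['p'][:250],None,fx=1.4,fy=1.4))
for lo,hi in((.056,.067),(.067,.1)):
  m=(P[...,2]>lo)&(P[...,2]<hi);m[240:]=0
  n,L,S,_=cv2.connectedComponentsWithStats(m.astype(np.uint8))
  for i in range(1,n):
    if S[i,4]>80: print(lo,S[i],np.nanmedian(P[L==i],0).round(4),np.nanpercentile(P[L==i][:,2],[2,98]).round(4))
E
```

```text
clock: 34.67
position: [0.4315, 0.1239, 0.1945]
tool_rot: [-89.9, -0.3, -5.9]
force: [1.1, -0.3, 0.2]
gripper_width: 0.0425
clock: 35.17
position: [0.5513, 0.1119, 0.2867]
tool_rot: [-89.6, -1.1, -5.9]
force: [0.3, -0.7, 0.5]
gripper_width: 0.0828
comp [  12    0   67   45 1755] top 0.0455 c 349.9 -111.6 size 55.0 44.0 long axis deg 39.2 bgr [132. 203. 224.]
comp [548   0  12  27 233] top 0.0488 c 408.1 414.5 size 25.7 11.4 long axis deg 6.6 bgr [48. 52. 52.]
pos mm [550.9 111.9 286.3] jaw yaw 84.1 F [-1.1 -0.7  0.1] w 86.5 t 35.22
 shift now-tool [-49.1 -14.8 -17. ]  in final tool [-49.1 -14.8 -17. ]  rotvec [0. 0. 0.]
0.056 [154 111  42  15 612] [0.4716 0.0057 0.0615] [0.0591 0.0632]
0.056 [219 111  46  16 603] [0.4789 0.0749 0.0615] [0.0597 0.0634]
0.056 [306 111  41  16 635] [0.4894 0.1693 0.0616] [0.0569 0.0634]
0.056 [157 148  41  13 483] [0.5106 0.0017 0.0615] [0.0597 0.0632]
0.056 [220 148  40  13 476] [0.5178 0.0707 0.0615] [0.0597 0.0632]
0.056 [306 148  39  14 470] [0.528  0.1654 0.0617] [0.059  0.0634]
0.067 [ 134   48  305  166 8501] [0.5042 0.1242 0.0689] [0.0673 0.093 ]
0.067 [124 191  17  22 237] [ 0.5546 -0.0496  0.0752] [0.068  0.0824]
```

View pics/x2.png

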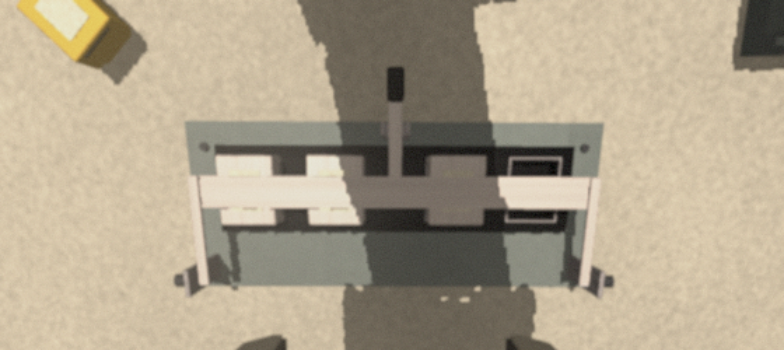

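Run:
```python
from h import *
f=np.load('x_w.npz');cal=dict(intrinsics=f['K'],R=f['R'],t=f['t']);P=cloud(cal,f['d'])
k=P[58:70,279:287].reshape(-1,3);print("knob",np.nanmedian(k,0).round(4),np.nanpercentile(k[:,2],[10,90]))
for v in (128,133,138,143,146): print("strap row",v,np.nanmedian(P[v,160:240],0).round(4))
for v in range(76,126,8): print("tongue",v,P[v,283].round(4))
g=f['p'][40:130,230:340];cv2.imwrite("pics/y.png",np.clip(cv2.resize(g,None,fx=6,fy=6,interpolation=2).astype(float)*1.6,0,255).astype(np.uint8))
```

```text
knob [0.4336 0.1271 0.0935] [0.09240019 0.0945144 ]
strap row 128 [0.4848 0.0327 0.0686]
strap row 133 [0.4899 0.0311 0.0685]
strap row 138 [0.4951 0.03   0.0686]
strap row 143 [0.5004 0.03   0.0686]
strap row 146 [0.5035 0.0295 0.0684]
tongue 76 [0.4424 0.1269 0.0709]
tongue 84 [0.4499 0.1262 0.0683]
tongue 92 [0.4578 0.1253 0.0696]
tongue 100 [0.4656 0.1245 0.0688]
tongue 108 [0.4736 0.1237 0.0691]
tongue 116 [0.4817 0.1229 0.0686]
tongue 124 [0.4899 0.122  0.0688]
```

View pics/y.png

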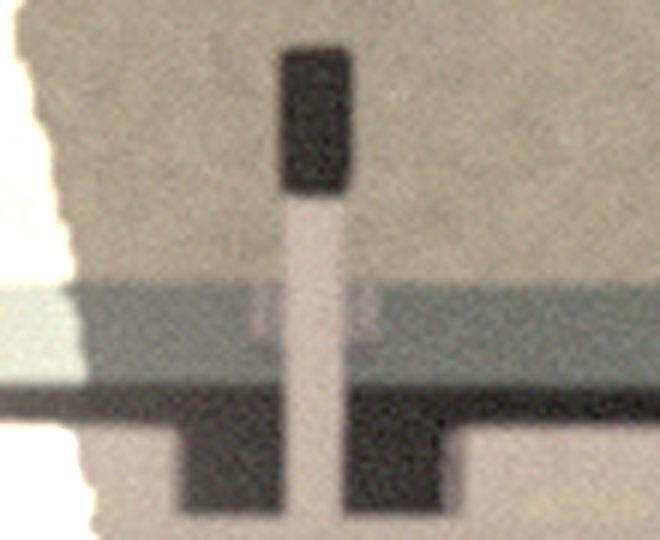

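The tongue lies flat at 69 mm between the fork's two prongs. The strap is level and the knob top is at about 94 mm, as it should be when closed. The robot is clear, so I'm handing in.

```bash
python3 -c "
from workcell import manip
print(manip.hand_in())"
```

```text
the job is handed in; nothing more can be done
None
```

The job is done and handed in at about 35 s. I swung the bail back to about 2.2 rad and plugged the three modules on the bench into sockets 1, 2 and 3. I then closed the bail into the catch, let go and drew the arm clear.

**Last checks**
- **Modules:** before the bail was closed, all three tops measured 61.6–61.8 mm; fully home is 62 mm. They read the same afterwards, beside the strap.
- **Bail:** the strap is level at 68.6 mm and the tongue lies in the fork at about 69 mm. The knob top is at 93.5 mm, against 94 mm when closed. It met the catch with about 43 N on the wrist.
- **Other things:** the last bench-wide pictures, taken before the bail was closed, showed no fourth module, and the other things appeared undisturbed. I did not measure them.

**What went wrong or disagreed**
- **Second module:** it first caught on the socket rim at about 50 N, slid up in the fingers and tipped about 9°. I lifted it, set it upright again and it went home.
- **Tray position:** the sockets measured about 7 mm nearer the front than the pan outline implied. I used the measured sockets, and the bail's swing fitted the pan-based hinge position.

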